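# Reset the gas-detector bench for the next shift

## Robot

A 6-joint arm with a two-finger parallel gripper is mounted at the origin on the work surface. World frame = base frame: x ahead of the robot, y to its left, z up, the work surface at z = 0. Lengths are in mm, angles in rad, forces in N, time in s.
With the tool pointing down it reaches from about 300 to 775 mm from the base axis. Payload 14.6 kg.
Tool frame: the origin (TCP) lies midway between the tips of the shut fingers; the grasp point (between the pads) lies 19 mm behind it (manip.grasp_offset is the distance from the TCP to the grasp point, in mm); z points along the fingers, y is the line along which they close (so a half turn about z gives the same grasp; the last joint's range is limited). The gripper opens to 94 mm and grips with 3 to 60 N. Pads are 16 mm wide; open, the fingers measure 119 mm over their backs; the gripper's body (75 mm by 177 mm) begins 78 mm behind the grasp point.
Start: joints at [-1.284, 0.3, 1.521, -0, 1.321, -0.067], TCP at [190.548, -515.927, 172.246] pointing down, gripper open.
Joint ranges: [-3.03, 3.03], [-0.79, 2.21], [0.23, 2.52], [-1.04, 4.18], [0, 3.07], [-2.55, 2.55]. Speed limits (rad/s): [2.22, 2.22, 2.57, 3.14, 3.14, 3.14].

## Interface

Orientations are given as [roll, pitch, yaw] about the fixed x, y, z axes, in that order (R = Rz(yaw) Ry(pitch) Rx(roll)).
In Python, from cell import manip, viewer gives the robot as it stands. The module is installed in compiled form; this text tells all that it offers.
- The arm moves only by the tool move_arm, never from a script. Its argument "moves" is a list of rows, each a list of 4 numbers: the shift along the tool's x, y, z in m, then the turn about the tool's z in rad. A call has 1 to 12 rows; each row is the pose to reach, as a shift and turn from the pose commanded when the call began, along the tool's axes at that moment; what a row does not reach only later rows make up. A row lasts 1/10 s, in which the tool goes at most 50 mm and 8.59 degrees, less where a joint would pass 70% of its speed; a pose out of reach is approached as far as the arm can. A call with a gripper value outside its range is refused whole. "jaw" is the finger opening in m, from 0 to 0.094, set as the call begins (left out, the last holds). The fingers move at their own pace and stop on an object; "squeeze" is the grip in N (left out, the last holds). Time passes only in rows, so rows that repeat a pose let the fingers close. It gives the time, the measured TCP pose, the force, the opening and the grip force at its end, in the units of the state.
- manip.read_state(): the state, without advancing time (a new reading comes with each control period).
- viewer.camera(name): name is "scene" or "side" or "wrist"; returns a dict with "frame" (480x640x3 uint8, blue, green, red), "z_map" (480x640 float32, mm along the optical axis (not along the pixel's ray), 0 where there is no reading), "fx", "fy", "cx", "cy" (pixels), "D" ([k1, k2, p1, p2, k3] as OpenCV has them; the pictures are not rectified), "origin" and "orientation" of the camera in the world. Camera axes: x right, y down, z forward; pixel columns grow to the right and rows downward; lengths in mm; the calibration is good to about 2 mm. A picture is of the moment at which its call begins.
- manip.sign_off(): hands the job in; it is judged then, once.
The state is a dict: "clock": time; "joints": joint angles; "qd": joint speeds; "effort": joint torques, N m; "eef_pos": TCP position; "eef_rot": TCP orientation; "wrist_force": force on the tool from outside, world axes, zero at the start; "moment": the same for the moment, N m; "finger_gap": finger opening in mm; "finger_force": force on a finger pad.
Only numpy, scipy, OpenCV 4.12 (cv2) and the standard library are available. Lean on these libraries where they do the work, as an engineer would, in place of code of your own. Each camera call takes 0.05 s, during which the arm holds its last target. There are 200 camera calls.

## Task

Get this gas-detector bench ready for the next tester: raise the bench tester's screen to about 60 degrees from shut and leave it standing there, sort all the loose detectors and cartridges, including any lying in the wrong bin, so that every orange detector is in the blue bin and every white cartridge in the red bin, and slide the yellow-handled scraper blade first into the slot of its grey dock until it is fully home. Leave the other things on the bench where they are.

Things in the scene. Friction and masses are not known exactly. Their poses are not given: they have to be found in the camera images.
- det1: orange hand-held gas detector lying on its back, rigid block 96 x 46 x 28 mm (x long, y wide, z high) with a small black and green display on top; origin at the centre of its underside. May be absent
- det2: orange hand-held gas detector lying on its back, rigid block 96 x 46 x 28 mm (x long, y wide, z high) with a small black and green display on top; origin at the centre of its underside. May be absent
- det3: orange hand-held gas detector lying on its back, rigid block 96 x 46 x 28 mm (x long, y wide, z high) with a small black and green display on top; origin at the centre of its underside. May be absent
- cart1: white sensor cartridge, rigid flat-sided block 74 x 32 x 30 mm (x long, y wide, z high) with a grey band at one end; origin at the centre of its underside. May be absent
- cart2: white sensor cartridge, rigid flat-sided block 74 x 32 x 30 mm (x long, y wide, z high) with a grey band at one end; origin at the centre of its underside. May be absent
- cart3: white sensor cartridge, rigid flat-sided block 74 x 32 x 30 mm (x long, y wide, z high) with a grey band at one end; origin at the centre of its underside. May be absent
- cart4: white sensor cartridge, rigid flat-sided block 74 x 32 x 30 mm (x long, y wide, z high) with a grey band at one end; origin at the centre of its underside. May be absent
- blue_tray: blue open bin, fixed to the bench, outside 200 x 180 x 45 mm (x, y, z), walls and floor 5 mm thick; origin at the centre of its underside, so the inner floor is 5 mm above it; for the detectors
- red_bin: red open bin, fixed to the bench, outside 200 x 180 x 45 mm (x, y, z), walls and floor 5 mm thick; origin at the centre of its underside, so the inner floor is 5 mm above it; for the cartridges
- scraper: flat scraper lying on the bench, 172 mm long: yellow plastic handle 100 x 24 x 22 mm (x, y, z) and an aluminium blade 50 mm wide, 3 mm thick, that sticks out 72 mm beyond the handle's +x end at half the handle's height (11 mm above its underside); origin at the centre of the handle's underside, +x towards the blade
- scraper_grip (a point): point inside the scraper's handle near its centre of mass, 15 mm from the handle's middle towards the blade, at half height
- scraper_tip (a point): middle of the scraper blade's front edge, 122 mm from the handle's middle
- dock: grey dock for the scraper, fixed, 84 x 100 x 40 mm (x, y, z), yellow stripe over the mouth; origin at the centre of its underside. A level slot 66 mm wide, 14 mm high (4 to 18 mm above the bench) opens in its front (-x) face and runs 78 mm deep along +x. With the blade fully home the handle's shoulder meets the front face, the handle lying on the bench outside
- dock_mouth (a point): centre of the slot's opening in the dock's front face, 11 mm above the bench
- screen (a joint): angle of the bench tester's screen lid: 0 = shut flat on the tester, grows as it is raised, 1.9 rad at most; its stiff hinge holds it wherever it is left
- tester: grey bench tester, fixed, body 200 x 240 x 60 mm (x, y, z), front (-x) towards the robot; origin at the centre of its underside. Its white screen lid is hinged along the rear, axis along the tester's y
- screen_bar (a point): middle of the dark steel bar (12 mm thick, 110 mm long, parallel to the hinge) that runs along the free front edge of the screen lid, 33 mm clear of the edge, 225 mm from the hinge
- screen_hinge (a point): middle of the screen's hinge axis, 72 mm above the bench
- bottle: white bottle, 60 mm across, 150 mm tall; a bystander, loose, origin at the centre of its underside
- jar: white jar with a red cap, 72 mm across, 110 mm tall; a bystander, loose, origin at the centre of its underside
- mug: blue mug, 74 mm across, 85 mm tall; a bystander, loose, origin at the centre of its underside
- tape: roll of yellow tape lying flat, 80 mm across, 22 mm high; a bystander, loose, origin at the centre of its underside
- puck: black round charging puck, 60 mm across, 20 mm high; a bystander, loose, origin at the centre of its underside
Things that resemble listed ones, but are neither listed nor needed, are in the scene too. What is shaped like the det2 but turquoise is not meant.

How it is judged (in metres and radians):
At the end, for the whole second after the job is handed in: Every detector present rests with its centre inside the blue bin, every cartridge inside the red bin (underside under 75 mm above the bin's); the screen stands 50 to 70 degrees from shut; the scraper lies still, blade in the slot, tip within 12 mm of home (x of det1 in the frame of blue_tray between -0.092 and 0.092 m and y of det1 in the frame of blue_tray between -0.082 and 0.082 m and z of each of det1, det2, det3 in the frame of blue_tray below 0.075 m and linear speed of each of det1, det2, det3, cart1, cart2, cart3, cart4, scraper below 0.03 m/s and x of det2 in the frame of blue_tray between -0.092 and 0.092 m and y of det2 in the frame of blue_tray between -0.082 and 0.082 m and x of det3 in the frame of blue_tray between -0.092 and 0.092 m and y of det3 in the frame of blue_tray between -0.082 and 0.082 m and x of cart1 in the frame of red_bin between -0.092 and 0.092 m and y of cart1 in the frame of red_bin between -0.082 and 0.082 m and z of each of cart1, cart2, cart3, cart4 in the frame of red_bin below 0.075 m and x of cart2 in the frame of red_bin between -0.092 and 0.092 m and y of cart2 in the frame of red_bin between -0.082 and 0.082 m and x of cart3 in the frame of red_bin between -0.092 and 0.092 m and y of cart3 in the frame of red_bin between -0.082 and 0.082 m and x of cart4 in the frame of red_bin between -0.092 and 0.092 m and y of cart4 in the frame of red_bin between -0.082 and 0.082 m and value of joint screen between 0.873 and 1.222 rad and x of scraper_tip in the frame of dock above 0.018 m and y of scraper_tip in the frame of dock between -0.035 and 0.035 m and z of scraper_tip in the frame of dock between 0 and 0.022 m and angle between the x axis of scraper and the x axis of dock, either way round below 0.26 rad); the robot touches nothing.
It fails at once if a bystander is pushed more than 5 cm or knocked over (distance of any of bottle, jar, mug, tape, puck from where it was at the start of the episode above 0.05 m or angle between any of bottle, jar, mug's own z axis and vertical above 0.6 rad).
Of det1, det2, det3, cart1, cart2, cart3, cart4 only 5 to 7 are there at a start; the rules pass over those that are not, and their reading is None.
At some moment in a run one of det1, det2, det3, cart1, cart2, cart3, cart4 may be knocked a few centimetres aside while the robot is not near it.
Once in a run the grip may slacken for a moment while it holds something.
It also fails if it takes over 200 s, if anything falls off the work surface, if the arm or the gripper's body presses on something with over 40 N, if the wrist force passes 120 N, or if a joint passes its speed limit or range.

## Working session

There is one attempt and no reset: what is moved stays moved. The work goes in short steps, Python scripts to look and compute and a tool call to move; the robot and the scene stay as the last step left them, time stands still between calls to the robot, and variables do not carry over. Pictures are saved under pics/ and viewed, at most 14 in all, crops included, and the job is handed in when it is done.

Besides the shell and the picture viewer there is one more tool, called after "Request:" by a JSON object that holds its "op" and its "data". move_arm: Moves the arm, as the interface text tells. Its arguments: {"type":"object","properties":{"moves":{"type":"array"},"jaw":{"type":"number"},"squeeze":{"type":"number"}},"required":["moves"]}

```bash
ls; mkdir -p pics; cat > h.py <<'E'
import numpy as np, cv2
from cell import manip, viewer
from scipy.spatial.transform import Rotation as R
def cam(n):
    c=viewer.camera(n); c['K']=np.array([[c['fx'],0,c['cx']],[0,c['fy'],c['cy']],[0,0,1.]]);c['D']=np.array(c['D'],float);return c
def rot(o):
    o=np.array(o,float)
    return o if o.shape==(3,3) else (R.from_euler('xyz',o).as_matrix() if o.size==3 else R.from_quat(o).as_matrix())
def rays(c,uv):
    p=cv2.undistortPoints(np.array(uv,float).reshape(-1,1,2),c['K'],c['D']).reshape(-1,2)
    return np.c_[p,np.ones(len(p))]@rot(c['orientation']).T
def plane(c,uv,z):
    d=rays(c,uv);o=np.array(c['origin'],float);return o+d*((z-o[2])/d[:,2])[:,None]
def depth(c,uv):
    uv=np.array(uv).reshape(-1,2);z=c['z_map'][uv[:,1].astype(int),uv[:,0].astype(int)]
    return np.array(c['origin'],float)+rays(c,uv)*z[:,None]
def cloud(c):
    v,u=np.mgrid[0:480,0:640];return depth(c,np.c_[u.ravel(),v.ravel()]).reshape(480,640,3)
E
python3 - <<'E'
from h import *
print(manip.read_state())
for n in ['scene','side','wrist']:
    c=cam(n);cv2.imwrite(f'pics/{n}0.png',c['frame']);print(n,c['origin'],c['orientation'],c['fx'],c['cx'],c['D'])
    np.savez(f'{n}0.npz',P=cloud(c),f=c['frame'],z=c['z_map'])
E
```

```text
pics
{'clock': 0.0, 'joints': array([-1.28359910e+00,  3.00492944e-01,  1.52159393e+00,  4.34450711e-06,
        1.32070632e+00, -6.65943537e-02]), 'qd': array([ 1.66193204e-03, -8.01441688e-05,  1.28980689e-03,  3.93587723e-04,
       -2.36563828e-03, -5.88117224e-04]), 'effort': array([ 1.40799177e-03, -5.31808341e+01, -3.52728868e+01,  7.08673079e-02,
        2.44989916e-02, -8.32584715e-05]), 'eef_pos': array([ 190.46463553, -515.63743332,  171.66894142]), 'eef_rot': array([-3.14039505e+00, -8.40889733e-05,  3.53790449e-01]), 'wrist_force': array([-0.18985695, -0.46260769,  0.51067125]), 'moment': array([-0.01628332, -0.0368486 , -0.01944134]), 'finger_force': 0.0, 'finger_gap': 93.91508041461702}
scene [1457.52874992  373.66550423  962.09123416] [-2.28091080e+00  1.12509347e-03  1.99615342e+00] 571.1908490806628 310.6021426298093 [0.06303073 0.         0.         0.         0.        ]
side [-136.63201966  542.74284853  951.53407797] [-2.3644566  -0.00903633 -2.32470253] 433.6815257997133 326.1617041167919 [0.01350904 0.         0.         0.         0.        ]
wrist [ 263.03119912 -487.84027625  383.4529939 ] [ 2.87325119e+00  7.18366772e-04 -1.21708057e+00] 362.95686258222696 321.4955244057129 [-0.02073808  0.          0.          0.          0.        ]
```

View pics/scene0.png

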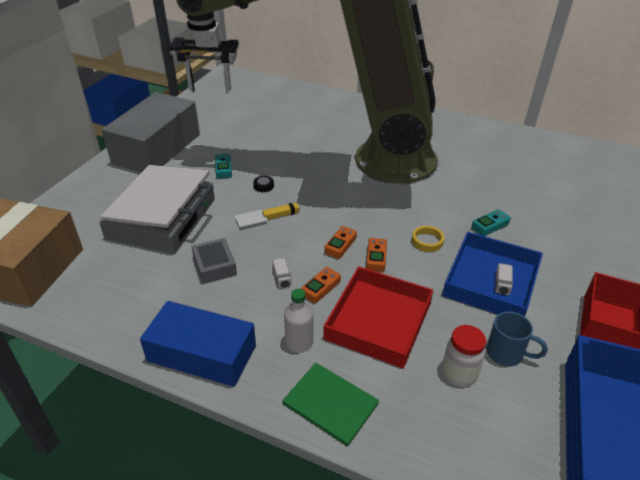

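View pics/side0.png

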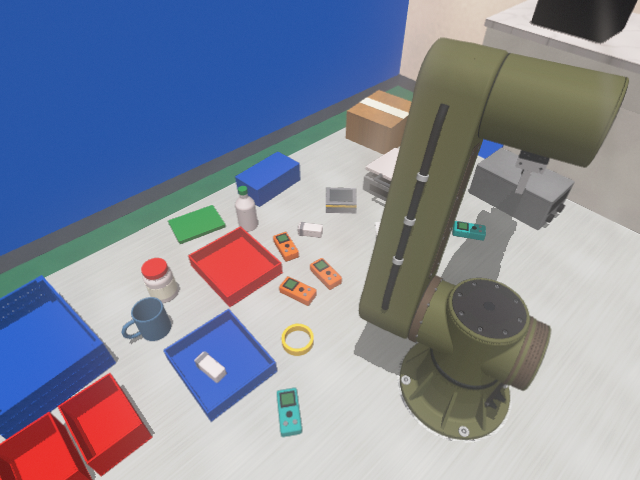

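The scene shows orange detectors at (341,241), (376,254) and (321,285), and white cartridges at (282,272) and (504,278), the second one in the blue bin. The red bin is at (380,315) and the blue bin at (494,272). The scraper is at (268,214), the dock at (214,260) and the tester at (160,205).

Things that could be mistaken for these:
- Turquoise blocks at (223,165) and (490,222).
- Red boxes at (615,310).
- Blue crate at (605,410) and blue block at (198,342).
- Tape at (428,238).

```bash
cat >> h.py <<'E'
def rect(P):
    (cx,cy),(w,h),a=cv2.minAreaRect(P[:,:2].astype(np.float32))
    if w<h: w,h,a=h,w,a+90
    return [round(float(x),1) for x in (cx,cy,w,h,(a+90)%180-90)]
E
cat > seg.py <<'E'
from h import *
import sys
def seg(P,f,z):
    hsv=cv2.cvtColor(f,cv2.COLOR_BGR2HSV);H,S,V=[hsv[...,i].astype(int) for i in range(3)];Z=P[...,2]
    ok=(z>0)&(abs(P[...,0])<1000)&(abs(P[...,1])<900)
    M={'orange':(H>4)&(H<17)&(S>150)&(Z>8)&(Z<60),'yellow':(H>=20)&(H<33)&(S>140)&(Z>8)&(Z<60),
     'red':((H<4)|(H>174))&(S>150)&(Z<60),'blue':(H>105)&(H<122)&(S>150)&(Z<60),
     'white':(S<40)&(V>150)&(Z>22)&(Z<50),'tall':(Z>14),'teal':(H>80)&(H<100)&(S>120)&(Z<60)}
    for k,m in M.items():
        n,l,s,c=cv2.connectedComponentsWithStats((m&ok).astype(np.uint8))
        for i in range(1,n):
            if s[i,4]<60: continue
            Q=P[l==i]; zt=np.percentile(Q[:,2],90)
            T=Q[Q[:,2]>zt-6]
            print(k,c[i].round(),s[i,4],'ztop',round(zt,1),'rect',rect(T))
if __name__=='__main__':
    for n in sys.argv[1:]:
        d=np.load(n+'0.npz');print(n);seg(d['P'],d['f'],d['z'])
E
python3 seg.py scene side
```

```text
scene
orange [341. 242.] 426 ztop 30.3 rect [442.3, -4.9, 95.2, 42.7, -5.0]
orange [376. 254.] 401 ztop 30.6 rect [466.4, 96.9, 130.9, 43.3, 18.0]
orange [322. 284.] 524 ztop 30.5 rect [600.7, 10.7, 95.5, 44.2, -14.8]
yellow [277. 211.] 218 ztop 24.8 rect [396.2, -208.7, 75.6, 25.4, -46.1]
yellow [428. 238.] 341 ztop 23.5 rect [335.2, 188.9, 77.8, 76.9, -28.3]
red [378. 316.] 6947 ztop 40.6 rect [634.3, 164.2, 205.7, 180.6, -0.5]
red [616. 304.] 1919 ztop 47.7 rect [368.8, 614.7, 89.9, 10.4, -89.4]
red [604. 329.] 825 ztop 56.4 rect [474.6, 579.8, 165.5, 78.2, 36.3]
blue [491. 274.] 5094 ztop 40.6 rect [407.1, 363.1, 205.4, 177.4, -1.8]
blue [201. 363.] 1832 ztop 55.2 rect [911.8, -116.1, 219.0, 88.8, -58.0]
blue [571. 419.] 1184 ztop 55.4 rect [728.0, 558.5, 276.1, 4.5, 6.0]
blue [612. 416.] 6761 ztop 28.0 rect [581.0, 613.2, 111.6, 20.1, -79.2]
white [281. 266.] 170 ztop 33.2 rect [594.2, -96.2, 55.7, 27.3, 39.2]
white [505. 272.] 188 ztop 35.9 rect [401.3, 387.5, 54.5, 27.0, 9.1]
tall [206.  36.] 3124 ztop 467.5 rect [222.6, -441.5, 204.1, 42.9, -63.5]
tall [392.  83.] 12208 ztop 
[... 3506 characters left out ...]
0]
tall [ 44. 384.] 7086 ztop 87.9 rect [720.9, 667.4, 306.9, 217.8, 5.6]
tall [298. 289.] 558 ztop 30.7 rect [442.2, 94.0, 95.8, 46.0, 17.0]
tall [221. 360.] 1942 ztop 45.9 rect [404.8, 364.6, 203.8, 182.5, -2.0]
tall [297. 338.] 336 ztop 23.5 rect [328.8, 190.8, 78.8, 76.7, -38.9]
tall [209. 366.] 507 ztop 37.0 rect [408.6, 391.3, 74.9, 32.3, 9.0]
tall [101. 423.] 2725 ztop 74.5 rect [438.9, 619.8, 153.0, 110.5, 0.0]
tall [289. 411.] 976 ztop 31.4 rect [203.4, 322.9, 96.2, 45.2, -33.4]
tall [463. 431.] 98 ztop 18.1 rect [-76.7, 79.1, 27.7, 24.5, -31.3]
teal [469. 232.] 307 ztop 28.9 rect [262.4, -448.5, 90.8, 50.0, 33.9]
teal [289. 416.] 474 ztop 30.1 rect [202.9, 324.4, 91.7, 42.1, -33.5]
```

```bash
python3 - <<'E'
import numpy as np,cv2
f=np.load('scene0.npz')['f'][150:310,90:410]
cv2.imwrite('pics/crop0.png',cv2.resize(f,None,fx=2.5,fy=2.5,interpolation=cv2.INTER_CUBIC))
E
```

```text
(no output)
```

View pics/crop0.png

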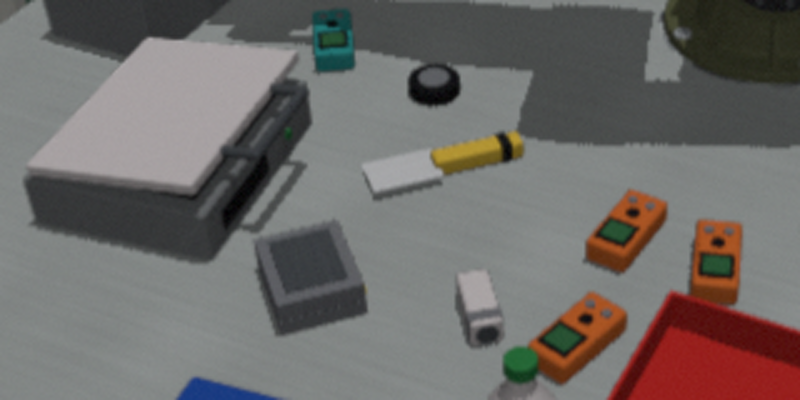

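The crop confirms three orange detectors, one loose white cartridge at about crop (478,305), and the scraper with its blade pointing away to the left. It also shows the dock at (310,275) and a shut screen with a dark bar in front at about (245,170). Next I'll measure the tester's lid and bar, the dock's stripe and the scraper.

```bash
python3 - <<'E'
from h import *
d=np.load('scene0.npz');P,f=d['P'],d['f'];s=np.load('side0.npz')
hsv=cv2.cvtColor(f,cv2.COLOR_BGR2HSV);Z=P[...,2]
reg=np.zeros(Z.shape,bool);reg[150:255,95:220]=1
lid=reg&(Z>66)&(hsv[...,2]>140)&(P[...,1]>-640)
Q=P[lid];print('lid',lid.sum(),np.percentile(Q[:,2],[5,50,95]),rect(Q))
body=reg&(Z>50)&(Z<69)&(hsv[...,2]<130);Q=P[body];print('body',rect(Q),len(Q))
dark=reg&(Z>66)&(hsv[...,2]<110);v,u=np.nonzero(dark)
for a in (rect(P[reg&(Z>30)&(P[...,1]>-600)]),rect(P[dark])):print(a)
np.set_printoptions(suppress=True,precision=0)
for v in range(172,235,4):
    print(v,[tuple(int(t) for t in P[v,u])+(int(hsv[v,u,2]),) for u in range(178,214,4)])
# dock yellow stripe (both)
for n,e in (('scene',d),('side',s)):
    h=cv2.cvtColor(e['f'],cv2.COLOR_BGR2HSV);p=e['P']
    m=(abs(h[...,0].astype(int)-26)<8)&(h[...,1]>60)&(np.hypot(p[...,0]-632,p[...,1]+256)<90)
    print(n,'stripe',m.sum(),p[m].mean(0),np.argwhere(m).mean(0))
# scraper blade bright
m=(Z>4)&(Z<20)&(abs(P[...,0]-450)<60)&(abs(P[...,1]+260)<60)
print('blade',m.sum(),rect(P[m]),rect(P[(Z>5)&(Z<40)&(abs(P[...,0]-420)<110)&(abs(P[...,1]+235)<100)]))
E
```

```text
lid 3639 [80.15277764 89.64047635 98.23665873] [977.5, -151.1, 1396.1, 271.9, 36.5]
body [476.5, -524.4, 445.7, 286.9, 36.4] 1302
[939.8, -181.8, 1485.7, 314.6, 35.1]
[931.2, -184.2, 1508.5, 278.2, 36.2]
172 [(438, -479, 91, 166), (436, -468, 93, 167), (430, -459, 92, 167), (425, -449, 92, 165), (426, -436, 95, 167), (420, -427, 95, 165), (415, -418, 94, 166), (413, -407, 96, 154), (291, -483, 0, 131)]
176 [(453, -469, 91, 167), (452, -456, 93, 167), (443, -451, 89, 166), (447, -435, 96, 166), (439, -428, 93, 165), (435, -418, 94, 165), (435, -405, 97, 165), (422, -402, 90, 96), (311, -471, 0, 135)]
180 [(470, -457, 92, 168), (469, -445, 94, 167), (465, -435, 95, 167), (461, -426, 95, 167), (455, -417, 93, 167), (452, -407, 95, 166), (448, -397, 95, 105), (334, -470, 1, 128), (323, -464, -2, 133)]
184 [(488, -445, 94, 168), (485, -434, 95, 167), (480, -425, 95, 167), (477, -415, 96, 167), (475, -404, 98, 168), (469, -396, 96, 89), (469, -383, 100, 64), (465, -373, 101, 61), (459, -365, 99, 78)]
188 [(503, -434, 95, 167), (502, -422, 97, 165), (496, -414, 96, 166), (492, -405, 96, 167
[... 1728 characters left out ...]
-379, 38, 25), (549, -378, 28, 7), (527, -383, 10, 44), (512, -382, 0, 130), (507, -373, -1, 105), (504, -363, 0, 87), (501, -352, 1, 138)]
228 [(605, -371, 59, 68), (583, -377, 41, 39), (570, -376, 31, 11), (549, -381, 13, 35), (529, -384, -2, 112), (526, -373, 0, 134), (522, -364, 0, 80), (518, -354, 0, 140), (516, -343, 1, 138)]
232 [(608, -371, 49, 47), (592, -372, 36, 15), (572, -377, 19, 16), (553, -380, 3, 74), (547, -372, 2, 135), (543, -363, 2, 77), (537, -354, 0, 132), (534, -344, 1, 138), (530, -334, 1, 140)]
scene stripe 1 [ 636. -194.   27.] [266. 236.]
side stripe 65 [ 601. -228.   30.] [206. 341.]
blade 462 [450.5, -255.7, 116.9, 112.9, 1.0] [419.9, -236.8, 220.6, 184.2, -1.2]
```

```bash
python3 - <<'E'
from h import *
np.set_printoptions(suppress=True,precision=3)
d=np.load('scene0.npz');P,f=d['P'],d['f']
V=cv2.cvtColor(f,cv2.COLOR_BGR2HSV)[...,2];Z=P[...,2]
reg=np.zeros(Z.shape,bool);reg[165:245,95:212]=1
r=(P[...,0]>300)&(P[...,0]<680)&(P[...,1]>-680)&(P[...,1]<-330)&reg
m=r&(Z>74)&(Z<108)&(V>145);n,l,s,c=cv2.connectedComponentsWithStats(m.astype(np.uint8));m=l==1+s[1:,4].argmax()
Q=P[m];A=np.c_[Q[:,:2],np.ones(len(Q))];k=np.linalg.lstsq(A,Q[:,2],rcond=None)[0]
print('lid',len(Q),rect(Q),'slope',k,'tilt deg',np.degrees(np.arctan(np.hypot(k[0],k[1]))), (A@k-Q[:,2]).std())
b=r&(V<85)&(Z>94)&(P[...,1]>-359);B=P[b]
vx=cv2.fitLine(B[:,:2].astype(np.float32),cv2.DIST_HUBER,0,.01,.01).ravel();print('bar',len(B),B.mean(0),B.min(0),B.max(0),vx,np.degrees(np.arctan2(vx[1],vx[0])))
v,u=np.nonzero(b);print(u.min(),u.max(),v.min(),v.max())
cc=cv2.boxPoints(cv2.minAreaRect(Q[:,:2].astype(np.float32)));print(cc, np.c_[cc,np.ones(4)]@k)
E
```

```text
lid 3598 [530.8, -481.4, 248.2, 187.6, 7.2] slope [ -0.011   0.102 144.13 ] tilt deg 5.8685986843730875 1.7443096374970262
bar 142 [ 532.847 -350.966   99.574] [ 467.285 -358.663   94.058] [ 583.695 -339.957  105.552] [   0.996    0.087  527.673 -351.263] 5.0027895
186 211 186 212
[[ 395.887 -403.974]
 [ 419.565 -590.105]
 [ 665.792 -558.782]
 [ 642.114 -372.651]] [98.556 79.275 79.814 99.095]
```

```bash
cat >> h.py <<'E'
def to(x,y,z,yaw=None,s=None):
    s=s or manip.read_state();Rm=rot(s['eef_rot']);d=Rm.T@(np.array([x,y,z])-s['eef_pos'])/1000
    y0=s['eef_rot'][2];t=0 if yaw is None else -((yaw-y0+np.pi/2)%np.pi-np.pi/2)
    print('shift',d.round(4),'turn',round(t,3),'| tcp',np.round(s['eef_pos'],1),'yaw',round(y0,3),'q6',round(s['joints'][5],2),'t',s['clock'])
E
python3 -c "
from h import *
to(517,-352,172,.126);to(517,-352,120,.126)"
```

```text
shift [ 3.63e-01 -4.05e-02 -1.00e-04] turn 0.228 | tcp [ 190.5 -515.7  171.8] yaw 0.354 q6 -0.07 t 0.15
shift [ 0.363  -0.0404  0.0519] turn 0.228 | tcp [ 190.5 -515.7  171.8] yaw 0.354 q6 -0.07 t 0.15
```

Request:
{"op": "move_arm", "data": {"moves": [[0.04,-0.005,0,0.03],[0.08,-0.01,0,0.06],[0.12,-0.015,0,0.09],[0.16,-0.02,0,0.12],[0.2,-0.025,0,0.15],[0.24,-0.03,0,0.18],[0.28,-0.034,0,0.2],[0.32,-0.037,0,0.22],[0.35,-0.039,0,0.228],[0.363,-0.04,0,0.228],[0.363,-0.04,0,0.228],[0.363,-0.04,0,0.228]], "jaw": 0.03}}

```text
clock: 1.35
eef_pos: [516.3, -353.2, 172.1]
eef_rot: [-3.141, 0.001, 0.126]
wrist_force: [-0.0, -0.3, 0.1]
finger_gap: 29.9
finger_force: 0.0
```

```bash
python3 - <<'E'
from h import *
to(517,-352,120,.126)
c=cam('wrist');cv2.imwrite('pics/w1.png',c['frame']);np.savez('w1.npz',P=cloud(c),f=c['frame'],z=c['z_map'])
E
```

```text
shift [ 0.0009 -0.0011  0.0521] turn -0.0 | tcp [ 516.3 -353.2  172.1] yaw 0.126 q6 0.79 t 1.35
```

View pics/w1.png

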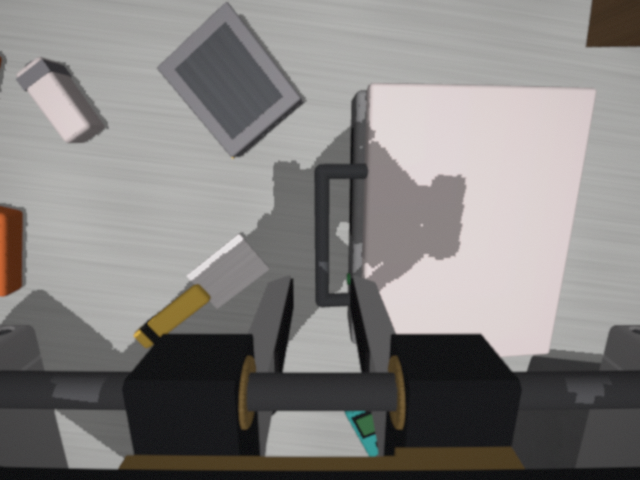

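The wrist view shows the bar upright at column 322, rows 168–305. The lid edge is at column 368 and the fingertips straddle column 321. The dock is at (230,78) and the scraper is at lower left, handle at (172,318) and blade at (228,268).

```bash
python3 - <<'E'
from h import *
np.set_printoptions(suppress=True,precision=1)
s=manip.read_state();c=cam('wrist');P=cloud(c)
print('bar',plane(c,[(322,168),(322,237),(322,303)],95)); print(P[200:290:15,322])
print('lid edge',plane(c,[(369,120),(369,300)],98), 'depth',P[120,380],P[300,420],P[150,580])
Z=P[...,2];V=cv2.cvtColor(c['frame'],cv2.COLOR_BGR2HSV)
d=np.zeros(Z.shape,bool);d[0:160,150:310]=1
m=d&(Z>32)&(Z<50);print('dock',rect(P[m]),np.median(Z[m]))
y=(abs(V[...,0].astype(int)-25)<7)&(V[...,1]>130);y[330:]=0
v,u=np.nonzero(y);print('handle px',u.min(),u.max(),v.min(),v.max(),rect(P[y&(Z>15)]) )
m=np.zeros(Z.shape,bool);m[230:352,130:272]=1;m&=(Z>5)&(Z<30);print('scraper all',rect(P[m]))
yd=(abs(V[...,0].astype(int)-25)<8)&(V[...,1]>80);yd[200:]=0;print('dock yellow',np.argwhere(yd).mean(0) if yd.any() else 0,P[yd].mean(0))
E
```

```text
bar [[ 573.3 -345.4   95. ]
 [ 518.  -352.4   95. ]
 [ 459.3 -359.8   95. ]]
[[ 548.9 -348.5   98.3]
 [ 537.2 -349.9   99.9]
 [ 524.7 -351.5   98.6]
 [ 512.5 -353.1   99.7]
 [ 499.8 -354.7   99.8]
 [ 486.8 -356.3  100. ]]
lid edge [[ 613.1 -375.9   98. ]
 [ 468.5 -399.1   98. ]] depth [ 614.2 -384.3   97. ] [ 472.  -444.1   93.5] [ 613.8 -553.9   80.1]
dock [633.1, -254.5, 100.8, 84.8, 45.6] 39.58318918329064
handle px 140 208 285 329 [470.9, -266.6, 285.6, 31.0, -38.1]
scraper all [411.2, -224.0, 172.7, 50.2, -45.0]
dock yellow 0 [nan nan nan]<stdin>:12: RuntimeWarning: Mean of empty slice.
  ret = um.true_divide(
```

Request:
{"op": "move_arm", "data": {"moves": [[0,-0.0005,0.02,0],[0,-0.0005,0.04,0],[0,-0.0005,0.055,0],[0,-0.0005,0.065,0],[0,-0.0005,0.073,0],[0,-0.0005,0.08,0],[0,-0.0005,0.085,0],[0,-0.0005,0.087,0],[0,-0.0005,0.087,0]], "jaw": 0.024}}

```text
clock: 2.35
eef_pos: [517.2, -352.1, 85.2]
eef_rot: [-3.142, -0.0, 0.126]
wrist_force: [0.6, 0.3, 0.5]
finger_gap: 24.0
finger_force: 0.0
```

Request:
{"op": "move_arm", "data": {"moves": [[0,0,0,0],[0,0,0,0],[0,0,0,0],[0,0,0,0]], "jaw": 0.0, "squeeze": 25}}

```text
clock: 2.75
eef_pos: [517.2, -352.2, 85.4]
eef_rot: [3.141, -0.0, 0.126]
wrist_force: [0.7, -0.0, 0.0]
finger_gap: 0.4
finger_force: 0.0
```

```bash
python3 - <<'E'
from h import *
c=cam('wrist');cv2.imwrite('pics/w2.png',c['frame'])
E
```

```text
(no output)
```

View pics/w2.png

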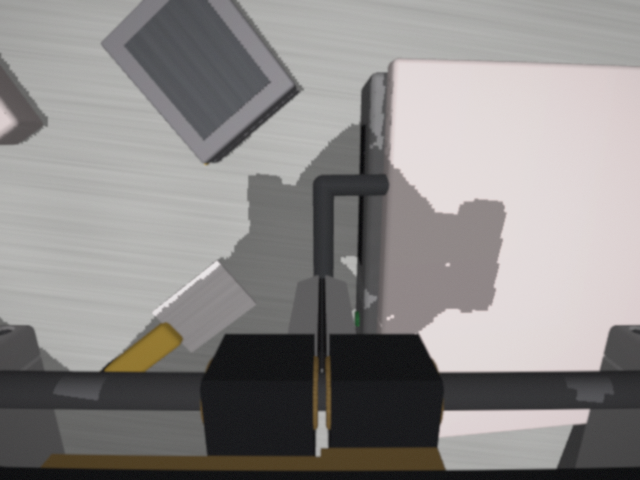

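```bash
python3 - <<'E'
from h import *
np.set_printoptions(suppress=True,precision=1)
print(manip.read_state()['eef_pos'])
c=cam('wrist');P=cloud(c)
print(P[190:330:12,323]);print(P[185,320:390:10])
print('lid',P[80,420],P[250,450],P[80,600],P[300,600]);print(P[300:345:8,305],P[300:345:8,340])
E
```

```text
[ 517.2 -352.2   85.4]
[[ 569.  -345.2   99.9]
 [ 562.4 -346.    99. ]
 [ 555.9 -346.8   99.7]
 [ 549.3 -347.7  100.6]
 [ 542.1 -348.6   98.9]
 [ 535.4 -349.5  100.1]
 [ 528.2 -350.4   99.9]
 [ 520.9 -351.3   99.8]
 [ 525.5 -350.6  129.2]
 [ 525.3 -350.5  143.1]
 [ 525.5 -350.5  156. ]
 [ 525.1 -350.5  165.8]]
[[ 571.4 -343.2   99.2]
 [ 572.2 -348.6   99.8]
 [ 572.8 -354.    99.5]
 [ 573.3 -359.5   98. ]
 [ 573.9 -365.    97.2]
 [ 574.6 -370.5   96.8]
 [ 575.3 -376.    96.5]]
lid [ 630.9 -387.6   96.1] [ 542.6 -424.    92.8] [ 646.  -487.5   86.4] [ 519.3 -532.4   83.5]
[[ 525.9 -342.4  148.9]
 [ 525.8 -342.7  156.6]
 [ 525.9 -343.1  164.1]
 [ 525.9 -343.3  170.6]
 [ 526.  -343.6  176.9]
 [ 549.9 -342.9  222.9]] [[ 528.  -357.8  149.2]
 [ 528.3 -357.3  157.9]
 [ 527.2 -357.2  163.1]
 [ 528.1 -356.6  171.6]
 [ 527.6 -356.4  176.8]
 [ 551.  -350.8  223.1]]
```

```bash
python3 - <<'E'
from h import *
np.set_printoptions(suppress=True,precision=1)
c=cam('wrist');P=cloud(c);print(c['origin'])
for u in (300,308,337,345): print(u,[(v,*P[v,u].round().astype(int)) for v in range(268,296,3)])
Q=rot(c['orientation']).T@(np.array([[525,-352,85.4],[525,-352,104],[509,-352,85.4]])-c['origin']).T
print((Q[:2]/Q[2]*c['fx']).T+[c['cx'],c['cy']])
E
```

```text
[ 593.8 -341.1  297. ]
300 [(268, np.int64(487), np.int64(-336), np.int64(0)), (271, np.int64(483), np.int64(-336), np.int64(-3)), (274, np.int64(482), np.int64(-337), np.int64(0)), (277, np.int64(478), np.int64(-337), np.int64(-2)), (280, np.int64(476), np.int64(-337), np.int64(-1)), (283, np.int64(525), np.int64(-339), np.int64(128)), (286, np.int64(526), np.int64(-339), np.int64(134)), (289, np.int64(525), np.int64(-339), np.int64(136)), (292, np.int64(526), np.int64(-340), np.int64(140)), (295, np.int64(526), np.int64(-340), np.int64(144))]
308 [(268, np.int64(487), np.int64(-343), np.int64(-1)), (271, np.int64(485), np.int64(-343), np.int64(0)), (274, np.int64(482), np.int64(-343), np.int64(0)), (277, np.int64(480), np.int64(-344), np.int64(0)), (280, np.int64(526), np.int64(-343), np.int64(125)), (283, np.int64(526), np.int64(-343), np.int64(129)), (286, np.int64(526), np.int64(-343), np.int64(133)), (289, np.int64(526), np.int64(-343), np.int64(137)), (292, np.int64(526), np.int64(-343), np.int64(140)), (295, np.int64(526), np.int64(-344), np.int64(143))]
337 [(268, np.int64(4
[... 380 characters left out ...]
357), np.int64(136)), (292, np.int64(528), np.int64(-357), np.int64(140)), (295, np.int64(528), np.int64(-357), np.int64(143))]
345 [(268, np.int64(492), np.int64(-375), np.int64(0)), (271, np.int64(489), np.int64(-375), np.int64(-1)), (274, np.int64(487), np.int64(-375), np.int64(0)), (277, np.int64(484), np.int64(-376), np.int64(0)), (280, np.int64(480), np.int64(-376), np.int64(-1)), (283, np.int64(528), np.int64(-361), np.int64(129)), (286, np.int64(528), np.int64(-361), np.int64(132)), (289, np.int64(529), np.int64(-361), np.int64(137)), (292, np.int64(528), np.int64(-360), np.int64(140)), (295, np.int64(529), np.int64(-360), np.int64(144))]
[[324.9 259.7]
 [325.2 270. ]
 [321.6 283.9]]
```

```bash
python3 - <<'E'
from h import *
np.set_printoptions(suppress=True,precision=1)
d=np.load('scene0.npz');P=d['P']
m=(np.hypot(P[...,0]-190,P[...,1]+516)<110)&(P[...,2]>100)&(d['z']>0);print('start tip z',np.percentile(P[m][:,2],[0,.5,1,2,5]),m.sum())
c=cam('scene');P=cloud(c)
m=(np.hypot(P[...,0]-517,P[...,1]+352)<25)&(P[...,2]>104)&(c['z_map']>0);Q=P[m];print(np.percentile(Q[:,2],[0,1,2,5]),m.sum())
cv2.imwrite('pics/s2.png',cv2.resize(c['frame'][80:260,60:300],None,fx=3,fy=3,interpolation=cv2.INTER_CUBIC))
E
```

```text
start tip z [102.1 210.8 215.8 223.7 246.7] 2977
[117.3 124.4 127.5 133.6] 700
```

View pics/s2.png

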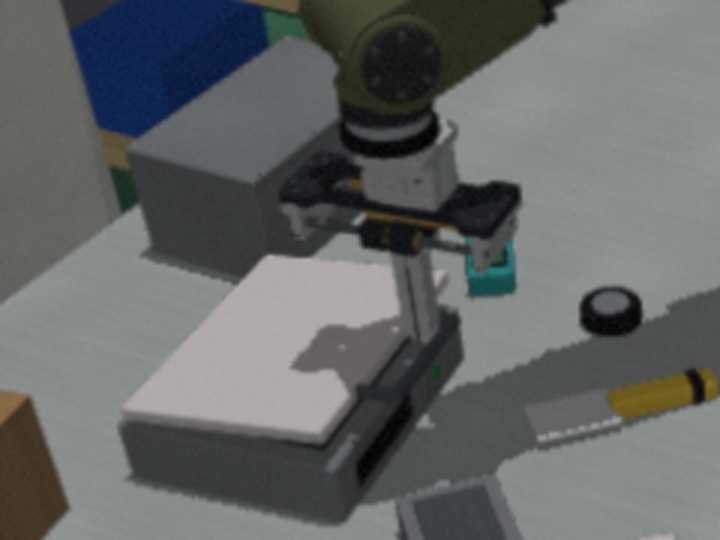

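The image shows the shut fingers ending above the bar. Both cameras put the fingertips about 37 mm above the reported TCP, at the start pose and here. I'll check this against `grasp_offset` and from closer up.

```bash
python3 - <<'E'
from h import *
np.set_printoptions(suppress=True,precision=1)
print(manip.grasp_offset)
c=cam('wrist');P=cloud(c)
# lowest finger point: pixels x 505..532,|y|..
m=(abs(P[...,0]-519)<16)&(abs(P[...,1]+351)<22)&(P[...,2]>104)&(c['z_map']>0)
print('wrist tip',np.percentile(P[m][:,2],[0,1,3]))
c=cam('scene');P=cloud(c)
v,u=np.nonzero((abs(P[...,0]-517)<14)&(abs(P[...,1]+352)<20)&(P[...,2]>110)&(c['z_map']>0))
i=v.argmax();print('scene lowest px',u[i],v[i],P[v[i]-1:v[i]+4,u[i]])
E
```

```text
18.8
wrist tip [117.  121.6 125.8]
scene lowest px 200 193 [[ 526.4 -349.5  123.3]
 [ 521.9 -353.5  116. ]
 [ 464.1 -398.9   60.3]
 [ 471.1 -394.    63.2]
 [ 474.9 -391.5   63.3]]
```

Request:
{"op": "move_arm", "data": {"moves": [[0,0,0,0],[0,0,0,0],[0,0,0.005,0],[0,0,0.01,0],[0,0,0.015,0],[0,0,0.02,0],[0,0,0.025,0],[0,0,0.03,0],[0,0,0.034,0],[0,0,0.034,0]], "jaw": 0.024}}

```text
clock: 4.05
eef_pos: [516.9, -352.0, 50.5]
eef_rot: [-3.141, 0.001, 0.126]
wrist_force: [-0.7, 0.1, -0.3]
finger_gap: 24.1
finger_force: 0.0
```

Request:
{"op": "move_arm", "data": {"moves": [[0,0,0,0],[0,0,0,0],[0,0,0,0],[0,0,0,0]], "jaw": 0.0, "squeeze": 25}}

```text
clock: 4.45
eef_pos: [517.4, -353.1, 51.6]
eef_rot: [3.14, -0.001, 0.126]
wrist_force: [2.1, -5.8, -1.5]
finger_gap: 10.6
finger_force: 25.0
```

Request:
{"op": "move_arm", "data": {"moves": [[0,0.0015,-0.011,0],[0,0.0034,-0.022,0],[0,0.006,-0.033,0],[0,0.009,-0.044,0],[0,0.0125,-0.055,0],[0,0.0167,-0.065,0],[0,0.0213,-0.0755,0],[0,0.0264,-0.0854,0],[0,0.032,-0.095,0],[0,0.0382,-0.1045,0],[0,0.0382,-0.1045,0]]}}

```text
clock: 5.55
eef_pos: [522.1, -390.8, 157.7]
eef_rot: [3.141, -0.001, 0.125]
wrist_force: [-5.1, 3.5, 3.7]
finger_gap: 11.4
finger_force: 25.0
```

Request:
{"op": "move_arm", "data": {"moves": [[0,0.0066,-0.0092,0],[0,0.0136,-0.018,0],[0,0.021,-0.0264,0],[0,0.0289,-0.0344,0],[0,0.037,-0.042,0],[0,0.0458,-0.0492,0],[0,0.055,-0.056,0],[0,0.0641,-0.0623,0],[0,0.07,-0.066,0],[0,0.0738,-0.0682,0],[0,0.0738,-0.0682,0]]}}

```text
clock: 6.65
eef_pos: [531.7, -463.0, 227.3]
eef_rot: [3.14, -0.003, 0.126]
wrist_force: [-4.8, 8.5, 15.0]
finger_gap: 11.3
finger_force: 25.0
```

```bash
python3 - <<'E'
from h import *
np.set_printoptions(suppress=True,precision=3)
s=manip.read_state();print(s['eef_pos'],s['wrist_force'],s['finger_gap'])
c=cam('scene');P=cloud(c);V=cv2.cvtColor(c['frame'],cv2.COLOR_BGR2HSV)[...,2]
cv2.imwrite('pics/s3.png',cv2.resize(c['frame'][40:260,60:340],None,fx=2.5,fy=2.5,interpolation=cv2.INTER_CUBIC))
b=np.array([516.5,-352.5]);n=np.array([-.125,.992])
E
```

```text
[ 531.669 -462.982  227.343] [-4.793  8.497 14.955] 11.266869060634589
```

View pics/s3.png

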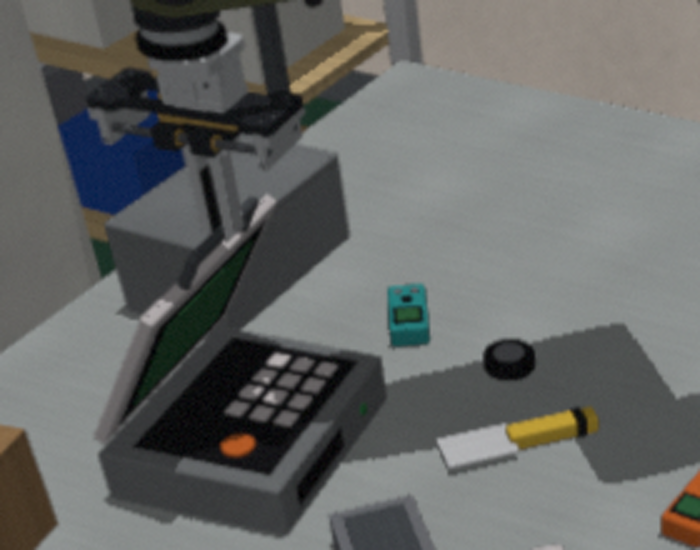

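Request:
{"op": "move_arm", "data": {"moves": [[0,0,0,0],[0,0,0,0],[0,0,0,0],[0,0,-0.01,0],[0,0,-0.03,0],[0,0,-0.06,0],[0,0,-0.06,0]], "jaw": 0.026}}

```text
clock: 7.4
eef_pos: [531.9, -463.9, 289.2]
eef_rot: [3.136, -0.005, 0.126]
wrist_force: [-0.1, 0.6, 0.5]
finger_gap: 26.0
finger_force: 0.0
```

```bash
python3 -c "
from h import *
to(396.4,-209,200,-.785);to(396.4,-209,40,-.785)
print(manip.read_state()['joints'])"
```

```text
shift [-0.1028 -0.2704  0.0872] turn 0.911 | tcp [ 531.9 -463.9  289.2] yaw 0.126 q6 0.68 t 7.4
shift [-0.1036 -0.2713  0.2472] turn 0.911 | tcp [ 531.9 -463.9  289.2] yaw 0.126 q6 0.68 t 7.4
[-7.69153513e-01  6.43153936e-01  7.64327294e-01 -1.49820604e-05
  1.72678240e+00  6.75872464e-01]
```

Request:
{"op": "move_arm", "data": {"moves": [[-0.01,-0.03,0,0.08],[-0.02,-0.06,0.01,0.17],[-0.033,-0.09,0.02,0.26],[-0.045,-0.12,0.035,0.35],[-0.057,-0.15,0.05,0.44],[-0.07,-0.18,0.07,0.53],[-0.08,-0.21,0.1,0.62],[-0.09,-0.24,0.14,0.71],[-0.1,-0.26,0.18,0.8],[-0.103,-0.27,0.22,0.88],[-0.1035,-0.2713,0.245,0.911],[-0.1035,-0.2713,0.247,0.911]], "jaw": 0.05}}

```text
clock: 8.6
eef_pos: [392.9, -205.9, 34.6]
eef_rot: [3.141, 0.004, -0.785]
wrist_force: [0.4, 0.0, 0.4]
finger_gap: 50.1
finger_force: 0.0
```

```bash
cat > tip.py <<'E'
from h import *
np.set_printoptions(suppress=True,precision=1)
s=manip.read_state();p=s['eef_pos'];print(p,s['eef_rot'])
c=cam('scene');P=cloud(c);
m=(np.hypot(P[...,0]-p[0],P[...,1]-p[1])<70)&(P[...,2]>60)&(c['z_map']>0)
print('scene finger low z',np.percentile(P[m][:,2],[0,1,2,4]))
Q=P[m&(P[...,2]<130)];print('finger xy',rect(Q))
c=cam('wrist');cv2.imwrite('pics/w3.png',c['frame']);P=cloud(c);Z=P[...,2];d=np.hypot(P[...,0]-411,P[...,1]+224)
m=(Z>6)&(Z<32)&(d<105);n,l,st,cc=cv2.connectedComponentsWithStats(m.astype(np.uint8))
for i in range(1,n):
    if st[i,4]>200: print('scr',st[i],rect(P[l==i]),np.median(Z[l==i]))
m=(abs(P[...,0]-p[0])<70)&(abs(P[...,1]-p[1])<70)&(Z>50);print('wrist finger low',np.percentile(Z[m],[0,1,2]))
E
python3 tip.py
```

```text
[ 392.9 -205.9   34.6] [ 3.1  0.  -0.8]
scene finger low z [ 67.4  81.5  94.1 125.1]
finger xy [394.1, -207.2, 79.6, 21.8, 44.4]
scr [  282    85    84   259 14613] [411.0, -224.3, 170.9, 50.3, -44.8] 12.229358025238469
wrist finger low [67.8 85.1 96.8]
```

View pics/w3.png

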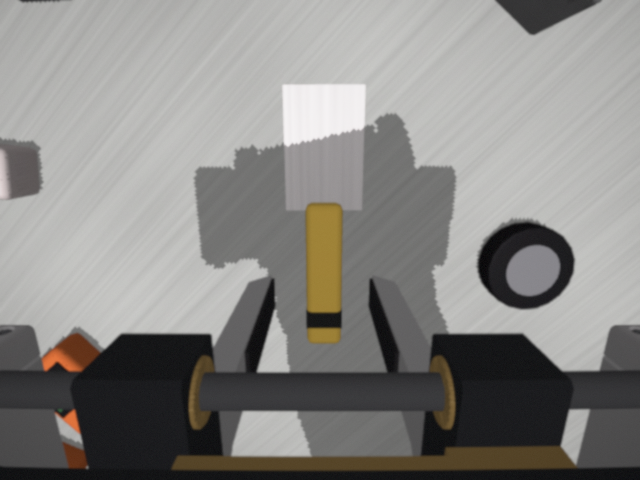

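Request:
{"op": "move_arm", "data": {"moves": [[0.001,0,0.015,0],[0.003,0,0.03,0],[0.004,0,0.04,0],[0.0045,0,0.048,0],[0.0045,0,0.054,0],[0.0045,0,0.059,0],[0.0045,0,0.062,0],[0.0045,0,0.062,0],[0.0045,0,0.062,0]], "jaw": 0.05}}

```text
clock: 9.6
eef_pos: [397.8, -210.3, -24.9]
eef_rot: [-3.142, -0.0, -0.785]
wrist_force: [-0.0, 1.0, -0.3]
finger_gap: 49.8
finger_force: 0.0
```

Request:
{"op": "move_arm", "data": {"moves": [[0,0,0,0],[0,0,0,0],[0,0,0,0],[0,0,0,0],[0,0,0,0]], "jaw": 0.0, "squeeze": 30}}

```text
clock: 10.1
eef_pos: [397.7, -210.3, -25.0]
eef_rot: [3.142, -0.0, -0.785]
wrist_force: [-1.9, -0.5, 1.9]
finger_gap: 23.7
finger_force: 30.0
```

```bash
python3 -c "
from h import *
to(396.4-0,-209,-26,-.7714)
to(500,-127,-26,-.7714)"
```

```text
shift [-0.0018 -0.0001  0.001 ] turn -0.014 | tcp [ 397.7 -210.3  -25. ] yaw -0.785 q6 1.79 t 10.1
shift [ 0.0135 -0.1313  0.001 ] turn -0.014 | tcp [ 397.7 -210.3  -25. ] yaw -0.785 q6 1.79 t 10.1
```

Request:
{"op": "move_arm", "data": {"moves": [[0,0,-0.01,0],[0,0,-0.025,0],[0.003,-0.015,-0.03,0],[0.008,-0.035,-0.03,0],[0.013,-0.055,-0.03,-0.005],[0.018,-0.075,-0.03,-0.01],[0.023,-0.095,-0.03,-0.014],[0.027,-0.112,-0.03,-0.014],[0.03,-0.125,-0.03,-0.014],[0.0314,-0.132,-0.03,-0.014],[0.0314,-0.132,-0.03,-0.014],[0.0314,-0.132,-0.03,-0.014]]}}

```text
clock: 11.3
eef_pos: [512.7, -139.3, 4.9]
eef_rot: [3.141, 0.0, -0.771]
wrist_force: [-0.2, -0.3, -0.7]
finger_gap: 23.9
finger_force: 30.0
```

```bash
python3 - <<'E'
from h import *
np.set_printoptions(suppress=True,precision=1)
to(513.3,-139.1,-25,-.7714)
c=cam('wrist');cv2.imwrite('pics/w4.png',c['frame']);P=cloud(c);np.savez('w4.npz',P=P,f=c['frame'],z=c['z_map'])
Z=P[...,2];ok=np.zeros(Z.shape,bool);ok[:330]=1
for nm,lo,hi in(('blade',30,50),('handle',48,64),('dock',34,46),('any',8,60)):
    m=ok&(Z>lo)&(Z<hi);n,l,st,cc=cv2.connectedComponentsWithStats(m.astype(np.uint8))
    for i in range(1,n):
        if st[i,4]>300: print(nm,st[i],rect(P[l==i]),np.median(Z[l==i]))
E
```

```text
shift [ 0. -0.  0.] turn 0.0 | tcp [ 512.7 -139.3    4.9] yaw -0.771 q6 2.01 t 11.3
blade [ 206    0  229   38 8274] [606.9, -228.8, 100.3, 13.2, 45.6] 38.91705492305273
blade [  266    76   112   254 18355] [545.2, -169.2, 122.0, 50.4, -44.3] 41.56142821698694
handle [ 270  235  104   95 5114] [518.9, -144.2, 52.2, 42.5, -74.4] 50.95721375293385
dock [ 206    0  229   36 7366] [607.0, -228.8, 100.3, 13.0, 45.6] 39.05989228367824
dock [  266    76   112   167 17259] [561.3, -185.0, 76.9, 50.4, -44.2] 41.517549809682976
any [ 206    0  229   48 9626] [606.9, -228.8, 100.3, 13.2, 45.6] 38.70709883630522
any [  266    76   112   254 22590] [545.2, -169.2, 122.0, 50.4, -44.3] 41.76996938946421
any [  76  195  148   76 8932] [601.1, -88.4, 77.1, 33.0, 39.5] 28.86516730626758
any [   0  262  100   68 4436] [615.3, -1.6, 53.5, 33.5, -15.4] 25.721037571961617
```

View pics/w4.png

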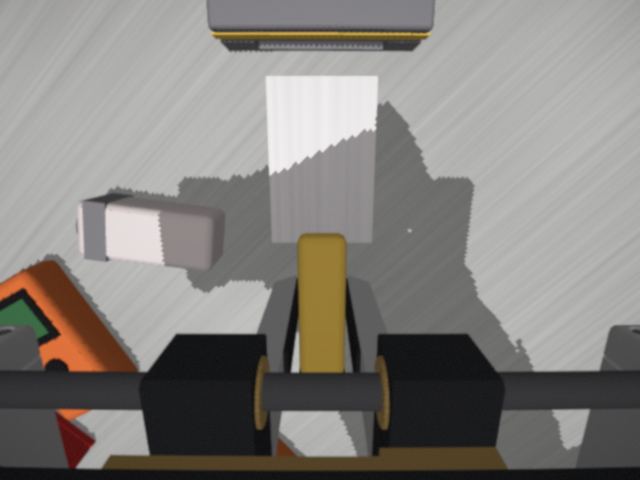

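The wrist picture shows the blade (272–378, 76–242) centred in front of the dock mouth at (320,42), parallel to it. Measured lateral error is under 1 mm and the tip is about 18 mm short of the face. I'll lower and insert.

Request:
{"op": "move_arm", "data": {"moves": [[0,0,0.01,0],[0,0,0.02,0],[0,0,0.0275,0],[0,0,0.0275,0],[0.008,0,0.0275,0],[0.016,0,0.0275,0],[0.024,0,0.0275,0],[0.032,0,0.0275,0],[0.04,0,0.0275,0],[0.04,0,0.0275,0]]}}

```text
clock: 12.35
eef_pos: [542.6, -167.8, -22.5]
eef_rot: [-3.141, -0.0, -0.772]
wrist_force: [0.2, 0.3, -1.0]
finger_gap: 23.7
finger_force: 30.0
```

Request:
{"op": "move_arm", "data": {"moves": [[0.008,0,0,0],[0.016,0,0,0],[0.024,0,0,0],[0.032,0,0,0],[0.038,0,0,0],[0.043,0,0,0],[0.046,0,0,0],[0.046,0,0,0]]}}

```text
clock: 13.15
eef_pos: [575.0, -199.2, -22.6]
eef_rot: [-3.142, 0.0, -0.771]
wrist_force: [-0.3, -0.2, -1.1]
finger_gap: 23.6
finger_force: 30.0
```

Request:
{"op": "move_arm", "data": {"moves": [[0.001,0,0,0],[0.002,0,0,0],[0.003,0,0,0],[0.003,0,0,0]]}}

```text
clock: 13.55
eef_pos: [577.1, -201.2, -22.5]
eef_rot: [-3.142, -0.0, -0.771]
wrist_force: [-0.4, -0.4, -1.8]
finger_gap: 23.7
finger_force: 30.0
```

Request:
{"op": "move_arm", "data": {"moves": [[0.001,0,0.001,0],[0.0015,0,0.0025,0],[0.0015,0,0.0025,0]]}}

```text
clock: 13.85
eef_pos: [578.2, -202.2, -24.8]
eef_rot: [-3.142, -0.0, -0.771]
wrist_force: [-1.5, 1.5, 3.1]
finger_gap: 23.7
finger_force: 30.0
```

Request:
{"op": "move_arm", "data": {"moves": [[0,0,0,0],[0,0,0,0],[0,0,0,0],[0,0,-0.01,0],[0,0,-0.03,0],[0,0,-0.06,0],[0,0,-0.1,0],[0,0,-0.13,0],[0,0,-0.13,0]], "jaw": 0.05}}

```text
clock: 14.75
eef_pos: [580.0, -203.0, 110.5]
eef_rot: [-3.139, -0.007, -0.771]
wrist_force: [0.1, -0.1, 0.4]
finger_gap: 49.8
finger_force: 0.0
```

```bash
cat > look.py <<'E'
from h import *
import sys
def items(n='scene'):
    c=cam(n);P=cloud(c);f=c['frame'];hsv=cv2.cvtColor(f,cv2.COLOR_BGR2HSV);H,S,V=[hsv[...,i].astype(int) for i in range(3)];Z=P[...,2]
    ok=(c['z_map']>0)&(P[...,0]>150)&(P[...,0]<780)&(abs(P[...,1])<480)
    M={'tall':(Z>14)&(Z<60),'orange':(H>4)&(H<17)&(S>140)&(Z>8)&(Z<90),'white':(S<45)&(V>120)&(Z>20)&(Z<90),'yellow':(H>=20)&(H<33)&(S>140)&(Z>8)&(Z<60)}
    for k,m in M.items():
        nn,l,s,cc=cv2.connectedComponentsWithStats((m&ok).astype(np.uint8),connectivity=4)
        for i in range(1,nn):
            if s[i,4]<100: continue
            Q=P[l==i]; zt=np.percentile(Q[:,2],90)
            print(n,k,cc[i].round(),s[i,4],'zt',round(zt,1),rect(Q[Q[:,2]>zt-6]))
    return c,P
if __name__=='__main__':
    for n in sys.argv[1:]: items(n)
E
python3 look.py scene; python3 -c "
from h import *
to(600,-90,100,0.6807-3.1416/2);to(600,-90,100,.6807)"
```

```text
scene tall [267. 181.] 137 zt 23.5 [288.0, -292.8, 63.2, 33.6, 31.4]
scene tall [175. 225.] 1401 zt 58.4 [529.9, -436.5, 242.2, 113.4, 7.0]
scene tall [491. 220.] 531 zt 30.8 [208.5, 321.0, 97.8, 47.5, -33.9]
scene tall [340. 240.] 558 zt 31.0 [440.1, -5.9, 98.6, 46.8, -5.3]
scene tall [428. 236.] 314 zt 24.1 [333.3, 188.4, 80.8, 80.7, 57.9]
scene tall [492. 273.] 2042 zt 44.3 [405.2, 362.9, 210.0, 179.1, -1.6]
scene tall [221. 257.] 1644 zt 42.8 [634.6, -256.6, 107.6, 83.6, 45.4]
scene tall [376. 252.] 559 zt 31.1 [447.2, 91.3, 99.9, 45.0, 15.6]
scene tall [281. 271.] 375 zt 32.4 [600.9, -91.9, 77.3, 32.3, 38.2]
scene tall [504. 278.] 448 zt 35.7 [413.1, 388.7, 78.6, 33.5, 9.4]
scene tall [321. 283.] 699 zt 31.1 [598.6, 9.0, 95.7, 46.0, -16.2]
scene tall [378. 314.] 2479 zt 44.6 [633.3, 163.5, 208.0, 181.9, -0.6]
scene tall [512. 329.] 362 zt 56.9 [581.3, 429.0, 58.3, 24.2, 84.8]
scene tall [308. 338.] 118 zt 54.3 [768.1, 56.3, 25.0, 5.6, -18.3]
scene tall [506. 350.] 627 zt 55.5 [629.4, 425.7, 72.3, 33.8, 85.5]
scene tall [460. 372.] 571 zt 55.3 [717.2, 356.4, 72.4, 33.0, -90.0]
scene orange [155. 218.] 124 zt 67.3 [598.4, -445.2, 40.2, 32.0, 49.4]
scene orange [341. 242.] 442 zt 29.9 [441.8, -4.1, 95.4, 43.6, -4.7]
scene orange [376. 254.] 417 zt 30.4 [466.4, 97.2, 128.0, 44.0, 16.6]
scene orange [322. 284.] 537 zt 30.0 [599.8, 10.2, 93.8, 43.6, -16.8]
scene white [280. 266.] 230 zt 32.7 [595.8, -95.7, 64.0, 31.8, 39.4]
scene white [505. 272.] 223 zt 36.0 [403.7, 386.8, 59.6, 29.8, 10.0]
scene white [470. 367.] 480 zt 84.8 [714.5, 371.2, 61.3, 21.3, -50.2]
scene yellow [428. 238.] 336 zt 23.4 [335.8, 188.3, 77.6, 76.7, 38.2]
scene yellow [247. 253.] 276 zt 24.1 [580.0, -200.3, 77.1, 29.2, -38.7]
shift [-0.0634 -0.0953  0.0075] turn 0.119 | tcp [ 579.  -202.6  107.6] yaw -0.771 q6 1.95 t 14.8
shift [-0.0634 -0.0953  0.0075] turn -1.452 | tcp [ 579.  -202.6  107.6] yaw -0.771 q6 1.95 t 14.8
```

Request:
{"op": "move_arm", "data": {"moves": [[-0.006,-0.01,0,-0.14],[-0.012,-0.02,0,-0.28],[-0.02,-0.03,0,-0.42],[-0.027,-0.04,0,-0.56],[-0.034,-0.05,0,-0.7],[-0.042,-0.06,0,-0.84],[-0.05,-0.072,0,-0.98],[-0.055,-0.085,0.01,-1.12],[-0.06,-0.092,0.025,-1.26],[-0.0634,-0.0953,0.04,-1.4],[-0.0634,-0.0953,0.05,-1.452],[-0.0634,-0.0953,0.05,-1.452]], "jaw": 0.06}}

```text
clock: 16.0
eef_pos: [597.7, -89.3, 52.6]
eef_rot: [-3.138, 0.003, 0.682]
wrist_force: [-0.5, -0.5, -0.6]
finger_gap: 59.8
finger_force: 0.0
```

```bash
cat > near.py <<'E'
from h import *
import sys
# near.py x y zlo zhi [tool z target]: refine object near x,y with wrist cam
x,y,lo,hi=map(float,sys.argv[1:5])
c=cam('wrist');P=cloud(c);Z=P[...,2];f=cv2.cvtColor(c['frame'],cv2.COLOR_BGR2HSV)
m=(Z>lo)&(Z<hi)&(np.hypot(P[...,0]-x,P[...,1]-y)<75)&(c['z_map']>0)
n,l,st,cc=cv2.connectedComponentsWithStats(m.astype(np.uint8))
for i in range(1,n):
    if st[i,4]>800: print(st[i],rect(P[l==i]),round(float(np.median(Z[l==i])),1))
if len(sys.argv)>5:
    t=[float(a) for a in sys.argv[5:]];to(t[0],t[1],t[2],np.radians(t[3]))
E
python3 near.py 600 -90 20 40 600.5 -89.5 -26 39
```

```text
[ 301  199   49  107 4875] [601.0, -87.7, 75.1, 32.2, 38.0] 29.1
shift [0.0018 0.0016 0.0798] turn -0.001 | tcp [598.3 -89.5  53.8] yaw 0.679 q6 0.68 t 16.05
```

Request:
{"op": "move_arm", "data": {"moves": [[0.001,0.0005,0.02,0],[0.0025,0.001,0.04,0],[0.0025,0.001,0.055,0],[0.0025,0.001,0.065,0],[0.0025,0.001,0.072,0],[0.0025,0.001,0.076,0],[0.0025,0.001,0.077,0],[0.0025,0.001,0.077,0]]}}

```text
clock: 16.85
eef_pos: [601.8, -88.9, -21.7]
eef_rot: [3.141, -0.0, 0.681]
wrist_force: [-0.5, -0.6, 1.0]
finger_gap: 59.9
finger_force: 0.0
```

Request:
{"op": "move_arm", "data": {"moves": [[0,0,0,0],[0,0,0,0],[0,0,0,0],[0,0,0,0],[0,0,0,0],[0,0,-0.02,0],[0,0,-0.05,0],[0,0,-0.09,0],[0,0,-0.09,0]], "jaw": 0.0, "squeeze": 40}}

```text
clock: 17.75
eef_pos: [604.1, -89.3, 73.3]
eef_rot: [3.135, -0.005, 0.681]
wrist_force: [0.3, -0.0, -0.5]
finger_gap: 31.5
finger_force: 40.0
```

```bash
python3 -c "
from h import *
to(595,125,60,0);to(595,125,-15,0)"
```

```text
shift [ 0.1278 -0.1724  0.0129] turn 0.681 | tcp [604.1 -89.3  73.3] yaw 0.681 q6 0.68 t 17.75
shift [ 0.1274 -0.1728  0.0879] turn 0.681 | tcp [604.1 -89.3  73.3] yaw 0.681 q6 0.68 t 17.75
```

Request:
{"op": "move_arm", "data": {"moves": [[0.01,-0.014,0,0.07],[0.025,-0.035,0,0.14],[0.042,-0.058,0,0.22],[0.06,-0.081,0,0.3],[0.077,-0.104,0,0.38],[0.095,-0.128,0,0.46],[0.11,-0.15,0.005,0.54],[0.12,-0.162,0.012,0.61],[0.126,-0.17,0.025,0.67],[0.1275,-0.1725,0.045,0.681],[0.1275,-0.1725,0.065,0.681],[0.1275,-0.1725,0.078,0.681]]}}

```text
clock: 18.95
eef_pos: [591.1, 125.4, -12.2]
eef_rot: [3.141, 0.002, 0.0]
wrist_force: [1.0, 0.0, -1.7]
finger_gap: 31.6
finger_force: 40.0
```

```bash
python3 -c "
from h import *
to(595,125,-15,0);print(manip.read_state()['finger_gap'])"
```

```text
shift [0.0039 0.0004 0.0028] turn 0.0 | tcp [591.1 125.4 -12.2] yaw 0.0 q6 1.72 t 18.95
31.576258923113517
```

Request:
{"op": "move_arm", "data": {"moves": [[0,0,0.003,0],[0,0,0.003,0],[0,0,0.003,0],[0,0,0.003,0],[0,0,0.003,0],[0,0,-0.02,0],[0,0,-0.06,0],[0,0,-0.11,0],[0,0,-0.11,0]], "jaw": 0.05}}

```text
clock: 19.85
eef_pos: [595.2, 125.9, 107.3]
eef_rot: [-3.14, -0.011, -0.0]
wrist_force: [0.7, 1.4, -0.8]
finger_gap: 50.2
finger_force: 0.0
```

```bash
python3 look.py side | grep -v tall; python3 -c "
from h import *
to(409,391,70,.157)"
```

```text
side orange [286. 249.] 266 zt 29.5 [591.0, 13.5, 90.7, 43.0, -16.0]
side orange [322. 276.] 147 zt 29.1 [435.3, 6.5, 90.7, 26.2, -5.6]
side orange [297. 292.] 311 zt 29.5 [442.6, 96.1, 93.0, 43.7, 17.5]
side white [248. 219.] 181 zt 75.2 [731.3, 36.2, 29.9, 9.9, 74.8]
side white [255. 264.] 238 zt 36.6 [586.0, 126.7, 74.0, 30.6, -2.7]
side white [161. 286.] 578 zt 85.4 [661.4, 362.1, 79.4, 67.4, -5.9]
side white [209. 365.] 449 zt 37.2 [408.4, 391.5, 72.9, 31.5, 9.0]
side yellow [297. 338.] 239 zt 24.0 [328.9, 192.3, 76.5, 75.3, 13.3]
shift [-0.1851 -0.2652  0.0327] turn -0.157 | tcp [593.8 125.7 103.7] yaw -0.0 q6 1.72 t 19.9
```

Request:
{"op": "move_arm", "data": {"moves": [[-0.015,-0.02,0,-0.02],[-0.035,-0.05,0,-0.04],[-0.06,-0.085,0,-0.06],[-0.085,-0.12,0,-0.08],[-0.11,-0.155,0,-0.1],[-0.135,-0.19,0,-0.12],[-0.155,-0.22,0,-0.14],[-0.17,-0.243,0,-0.157],[-0.18,-0.257,0.01,-0.157],[-0.185,-0.264,0.02,-0.157],[-0.185,-0.265,0.033,-0.157],[-0.185,-0.265,0.033,-0.157]], "jaw": 0.06}}

```text
clock: 21.1
eef_pos: [406.6, 389.2, 64.4]
eef_rot: [3.14, 0.003, 0.156]
wrist_force: [-0.7, -0.2, 0.3]
finger_gap: 60.1
finger_force: 0.0
```

```bash
python3 near.py 409 391 27 45 409 391 -17 9
```

```text
[ 219  173   27  128 1379] [410.8, 454.0, 88.5, 5.6, -1.7] 43.2
[ 296  196   48  103 4588] [410.8, 392.4, 74.9, 32.2, 9.1] 34.1
shift [ 0.0022 -0.0014  0.0826] turn -0.001 | tcp [407.2 389.4  65.6] yaw 0.156 q6 2.11 t 21.15
```

Request:
{"op": "move_arm", "data": {"moves": [[0.002,-0.001,0.02,0],[0.003,-0.002,0.04,0],[0.003,-0.002,0.055,0],[0.003,-0.002,0.065,0],[0.003,-0.002,0.074,0],[0.003,-0.002,0.08,0],[0.003,-0.002,0.081,0],[0.003,-0.002,0.081,0]]}}

```text
clock: 21.95
eef_pos: [410.0, 393.0, -13.8]
eef_rot: [-3.141, -0.0, 0.157]
wrist_force: [1.2, -0.1, 0.4]
finger_gap: 59.8
finger_force: 0.0
```

Request:
{"op": "move_arm", "data": {"moves": [[0,0,0,0],[0,0,0,0],[0,0,0,0],[0,0,0,0],[0,0,0,0],[0,0,-0.02,0],[0,0,-0.06,0],[0,0,-0.11,0],[0,0,-0.11,0]], "jaw": 0.0, "squeeze": 40}}

```text
clock: 22.85
eef_pos: [412.1, 394.9, 102.4]
eef_rot: [-3.136, -0.009, 0.157]
wrist_force: [-0.1, 0.3, -1.6]
finger_gap: 31.7
finger_force: 40.0
```

```bash
python3 -c "
from h import *
to(595,205,80,0);print(manip.read_state()['finger_gap'])"
```

```text
shift [0.1508 0.2163 0.0225] turn 0.157 | tcp [412.1 394.9 102.4] yaw 0.157 q6 2.11 t 22.85
31.708793021448454
```

Request:
{"op": "move_arm", "data": {"moves": [[0.012,0.018,0,0.02],[0.03,0.042,0,0.04],[0.05,0.072,0,0.06],[0.07,0.1,0,0.08],[0.09,0.13,0,0.1],[0.11,0.158,0,0.12],[0.128,0.184,0.005,0.14],[0.14,0.202,0.015,0.157],[0.148,0.212,0.035,0.157],[0.1508,0.2163,0.06,0.157],[0.1508,0.2163,0.085,0.157],[0.1508,0.2163,0.1,0.157]]}}

```text
clock: 24.05
eef_pos: [591.5, 202.3, -6.8]
eef_rot: [3.141, 0.003, -0.001]
wrist_force: [0.4, -0.6, -0.9]
finger_gap: 31.3
finger_force: 40.0
```

Request:
{"op": "move_arm", "data": {"moves": [[0,0,0.006,0],[0,0,0.012,0],[0,0,0.012,0],[0,0,0.012,0]]}}

```text
clock: 24.45
eef_pos: [593.1, 203.1, -14.1]
eef_rot: [-3.141, -0.002, 0.0]
wrist_force: [-5.6, -2.6, 8.7]
finger_gap: 31.5
finger_force: 40.0
```

Request:
{"op": "move_arm", "data": {"moves": [[0,0,0,0],[0,0,0,0],[0,0,0,0],[0,0,0,0],[0,0,-0.02,0],[0,0,-0.06,0],[0,0,-0.11,0],[0,0,-0.11,0]], "jaw": 0.05}}

```text
clock: 25.25
eef_pos: [595.6, 203.7, 101.1]
eef_rot: [-3.139, -0.01, -0.0]
wrist_force: [1.3, 0.1, -0.0]
finger_gap: 49.9
finger_force: 0.0
```

```bash
python3 look.py side | grep -v tall;python3 look.py scene | grep orange; python3 -c "
from h import *
to(445,93,70,np.radians(17))"
```

```text
side orange [286. 248.] 285 zt 30.0 [593.5, 13.2, 95.3, 43.7, -15.9]
side orange [299. 293.] 344 zt 29.3 [441.4, 94.6, 93.8, 42.6, 17.3]
side white [428. 198.] 132 zt 61.5 [421.0, -436.7, 86.5, 33.9, -86.8]
side white [249. 220.] 183 zt 65.9 [733.0, 32.2, 43.6, 10.8, 86.5]
side white [255. 264.] 243 zt 36.6 [584.7, 126.8, 73.7, 30.0, -3.0]
side white [161. 286.] 589 zt 85.3 [658.7, 366.7, 79.9, 67.2, -13.7]
side white [232. 278.] 261 zt 36.7 [588.7, 203.7, 72.5, 30.3, -0.0]
side yellow [297. 338.] 291 zt 23.6 [328.9, 191.1, 77.3, 76.3, -73.4]
scene orange [155. 218.] 122 zt 67.4 [597.7, -445.7, 40.6, 34.2, 60.1]
scene orange [332. 248.] 460 zt 30.4 [473.3, -15.7, 93.4, 44.6, -8.3]
scene orange [376. 254.] 419 zt 30.6 [467.3, 97.6, 132.8, 43.8, 16.5]
scene orange [322. 284.] 533 zt 30.3 [601.0, 10.6, 93.3, 45.1, -16.9]
shift [-0.148   0.11    0.0245] turn -0.297 | tcp [593.  202.9  94.8] yaw -0.0 q6 1.84 t 25.35
```

Request:
{"op": "move_arm", "data": {"moves": [[-0.012,0.009,0,-0.03],[-0.03,0.022,0,-0.06],[-0.05,0.037,0,-0.1],[-0.07,0.052,0,-0.14],[-0.09,0.067,0,-0.18],[-0.11,0.082,0,-0.22],[-0.127,0.095,0,-0.25],[-0.14,0.104,0.005,-0.28],[-0.148,0.11,0.015,-0.297],[-0.148,0.11,0.025,-0.297],[-0.148,0.11,0.025,-0.297]], "jaw": 0.075}}

```text
clock: 26.45
eef_pos: [443.7, 92.8, 67.1]
eef_rot: [-3.141, 0.003, 0.296]
wrist_force: [-0.2, 0.4, 1.3]
finger_gap: 74.6
finger_force: 0.0
```

```bash
python3 near.py 444 93 18 40 444 93 -24 17
```

```text
[ 290  182   65  126 7799] [446.2, 94.9, 94.5, 46.1, 16.6] 27.5
shift [-0.     -0.      0.0919] turn -0.0 | tcp [444.2  93.   67.9] yaw 0.296 q6 1.4 t 26.5
```

Request:
{"op": "move_arm", "data": {"moves": [[0.001,-0.001,0.02,0],[0.0015,-0.001,0.04,0],[0.0015,-0.001,0.06,0],[0.0015,-0.001,0.075,0],[0.0015,-0.001,0.084,0],[0.0015,-0.001,0.089,0],[0.0015,-0.001,0.089,0],[0.0015,-0.001,0.089,0]]}}

```text
clock: 27.3
eef_pos: [446.1, 94.3, -19.5]
eef_rot: [3.141, -0.001, 0.297]
wrist_force: [-0.7, -0.4, -0.6]
finger_gap: 74.8
finger_force: 0.0
```

Request:
{"op": "move_arm", "data": {"moves": [[0,0,0,0],[0,0,0,0],[0,0,0,0],[0,0,0,0],[0,0,0,0],[0,0,-0.02,0],[0,0,-0.06,0],[0,0,-0.11,0],[0,0,-0.11,0]], "jaw": 0.0, "squeeze": 40}}

```text
clock: 28.2
eef_pos: [448.5, 94.7, 95.3]
eef_rot: [3.14, -0.009, 0.297]
wrist_force: [0.2, 0.1, -1.9]
finger_gap: 45.6
finger_force: 40.0
```

```bash
python3 -c "
from h import *
print(manip.read_state()['finger_gap'])
to(363,404,80,-.03);to(363,404,80,-.03+np.pi)"
```

```text
45.58227950217155
shift [ 0.0086 -0.3208  0.0149] turn 0.327 | tcp [448.5  94.7  95.3] yaw 0.297 q6 1.4 t 28.2
shift [ 0.0086 -0.3208  0.0149] turn 0.327 | tcp [448.5  94.7  95.3] yaw 0.297 q6 1.4 t 28.2
```

Request:
{"op": "move_arm", "data": {"moves": [[0.001,-0.02,0,0.02],[0.002,-0.055,0,0.04],[0.004,-0.095,0,0.07],[0.005,-0.135,0,0.1],[0.007,-0.175,0,0.13],[0.009,-0.215,0,0.16],[0.01,-0.25,0,0.19],[0.012,-0.28,0,0.21],[0.0125,-0.303,0,0.217],[0.013,-0.315,0.015,0.217],[0.013,-0.32,0.035,0.217],[0.013,-0.32,0.055,0.217]]}}

```text
clock: 29.4
eef_pos: [363.8, 404.4, 33.1]
eef_rot: [3.141, 0.001, 0.081]
wrist_force: [0.3, 0.6, -1.0]
finger_gap: 45.5
finger_force: 40.0
```

```bash
python3 -c "
from h import *
print(manip.read_state()['finger_gap'])
to(367,404.5,-14,.08)"
```

```text
45.45419861792986
shift [0.0032 0.0001 0.0471] turn 0.001 | tcp [363.8 404.4  33.1] yaw 0.081 q6 2.26 t 29.4
```

Request:
{"op": "move_arm", "data": {"moves": [[0,0,0.015,0],[0,0,0.03,0],[0,0,0.04,0],[0,0,0.047,0],[0,0,0.047,0],[0,0,0.047,0]]}}

```text
clock: 30.0
eef_pos: [364.7, 404.2, -11.7]
eef_rot: [-3.141, -0.0, 0.08]
wrist_force: [-0.0, -0.7, -2.0]
finger_gap: 45.4
finger_force: 40.0
```

Request:
{"op": "move_arm", "data": {"moves": [[0,0,0,0],[0,0,0,0],[0,0,0,0],[0,0,-0.01,0],[0,0,-0.04,0],[0,0,-0.08,0],[0,0,-0.11,0],[0,0,-0.11,0]], "jaw": 0.054}}

```text
clock: 30.8
eef_pos: [366.0, 405.6, 103.0]
eef_rot: [-3.137, -0.006, 0.08]
wrist_force: [0.8, 0.0, -0.5]
finger_gap: 54.0
finger_force: 0.0
```

```bash
python3 look.py side | grep -v tall;python3 look.py scene | grep orange; python3 -c "
from h import *
to(470,-14,70,np.radians(-7))"
```

```text
side orange [218. 387.] 391 zt 35.5 [357.4, 404.9, 93.9, 44.6, 3.5]
side yellow [294. 330.] 106 zt 23.8 [346.0, 184.4, 74.4, 40.7, 64.2]
scene orange [155. 218.] 124 zt 66.8 [597.7, -444.4, 37.0, 34.5, 37.9]
scene orange [332. 248.] 456 zt 30.3 [472.5, -14.6, 94.1, 44.0, -4.8]
scene orange [513. 269.] 514 zt 33.6 [366.9, 401.2, 100.8, 45.1, 4.9]
scene orange [322. 284.] 546 zt 30.3 [600.6, 10.0, 96.4, 43.3, -16.5]
shift [0.0717 0.4252 0.0284] turn 0.202 | tcp [364.6 404.1  98.7] yaw 0.08 q6 2.26 t 30.9
```

Request:
{"op": "move_arm", "data": {"moves": [[0.003,0.02,0,0.02],[0.01,0.055,0,0.04],[0.016,0.1,0,0.06],[0.024,0.145,0,0.08],[0.032,0.19,0,0.1],[0.04,0.235,0,0.12],[0.047,0.28,0,0.14],[0.054,0.325,0,0.16],[0.062,0.37,0,0.18],[0.068,0.405,0.01,0.2],[0.0717,0.425,0.02,0.2],[0.0717,0.425,0.028,0.2]], "jaw": 0.075}}

```text
clock: 32.1
eef_pos: [469.4, -15.7, 68.4]
eef_rot: [3.141, 0.002, -0.123]
wrist_force: [-0.4, 0.7, -0.5]
finger_gap: 75.0
finger_force: 0.0
```

```bash
python3 near.py 470 -14 18 40 470 -14 -20 -6
```

```text
[ 287  184   65  126 7706] [470.3, -13.4, 95.3, 46.1, -6.0] 27.5
shift [ 0.0017 -0.0005  0.0874] turn -0.017 | tcp [468.6 -14.4  67.4] yaw -0.122 q6 1.58 t 32.15
```

Request:
{"op": "move_arm", "data": {"moves": [[0.001,-0.001,0.02,-0.017],[0.0015,-0.001,0.04,-0.017],[0.0015,-0.001,0.06,-0.017],[0.0015,-0.001,0.075,-0.017],[0.0015,-0.001,0.083,-0.017],[0.0015,-0.001,0.087,-0.017],[0.0015,-0.001,0.087,-0.017],[0.0015,-0.001,0.087,-0.017]]}}

```text
clock: 32.95
eef_pos: [471.8, -12.9, -16.5]
eef_rot: [-3.142, -0.001, -0.103]
wrist_force: [0.7, -0.6, 0.2]
finger_gap: 75.2
finger_force: 0.0
```

Request:
{"op": "move_arm", "data": {"moves": [[0,0,0,0],[0,0,0,0],[0,0,0,0],[0,0,0,0],[0,0,0,0],[0,0,-0.02,0],[0,0,-0.06,0],[0,0,-0.11,0],[0,0,-0.11,0]], "jaw": 0.0, "squeeze": 40}}

```text
clock: 33.85
eef_pos: [474.4, -13.3, 98.5]
eef_rot: [-3.142, -0.009, -0.103]
wrist_force: [-0.6, -0.1, -1.8]
finger_gap: 45.3
finger_force: 40.0
```

```bash
python3 -c "
from h import *
print(manip.read_state()['finger_gap'])
to(363,323,90,0)"
```

```text
45.29797512837944
shift [-0.1455 -0.3231  0.0071] turn -0.103 | tcp [474.4 -13.3  98.5] yaw -0.103 q6 1.57 t 33.85
```

Request:
{"op": "move_arm", "data": {"moves": [[-0.008,-0.018,0,-0.01],[-0.022,-0.05,0,-0.02],[-0.04,-0.09,0,-0.03],[-0.058,-0.13,0,-0.04],[-0.076,-0.17,0,-0.05],[-0.094,-0.21,0,-0.06],[-0.11,-0.246,0,-0.07],[-0.124,-0.277,0,-0.08],[-0.135,-0.302,0,-0.09],[-0.142,-0.316,0.015,-0.1],[-0.1435,-0.321,0.035,-0.103],[-0.1435,-0.321,0.055,-0.103]]}}

```text
clock: 35.05
eef_pos: [361.0, 321.5, 36.3]
eef_rot: [3.141, 0.001, 0.001]
wrist_force: [0.3, -0.1, -2.5]
finger_gap: 45.6
finger_force: 40.0
```

```bash
python3 -c "
from h import *
print(manip.read_state()['finger_gap'])
to(366,321,-11,0)"
```

```text
45.5675439274337
shift [0.005  0.0005 0.0473] turn 0.001 | tcp [361.  321.5  36.3] yaw 0.001 q6 2.22 t 35.05
```

Request:
{"op": "move_arm", "data": {"moves": [[0.002,0,0.015,0],[0.003,0,0.03,0],[0.003,0,0.04,0],[0.003,0,0.046,0],[0.003,0,0.046,0],[0.003,0,0.046,0]]}}

```text
clock: 35.65
eef_pos: [364.9, 321.1, -7.7]
eef_rot: [-3.141, -0.0, -0.0]
wrist_force: [0.1, -0.2, -0.8]
finger_gap: 46.1
finger_force: 40.0
```

Request:
{"op": "move_arm", "data": {"moves": [[0,0,0,0],[0,0,0,0],[0,0,0,0],[0,0,-0.01,0],[0,0,-0.04,0],[0,0,-0.08,0],[0,0,-0.11,0],[0,0,-0.11,0]], "jaw": 0.054}}

```text
clock: 36.45
eef_pos: [366.4, 322.3, 106.6]
eef_rot: [-3.137, -0.006, -0.0]
wrist_force: [0.6, -0.1, -0.4]
finger_gap: 54.3
finger_force: 0.0
```

```bash
python3 look.py side | grep -v tall;python3 look.py scene | grep orange; python3 -c "
from h import *
to(597,11,70,np.radians(-16))"
```

```text
side orange [247. 365.] 372 zt 35.0 [360.2, 323.5, 93.1, 41.4, 1.9]
side orange [217. 385.] 478 zt 35.5 [359.6, 404.9, 98.0, 45.3, 2.8]
side white [161. 286.] 583 zt 85.3 [678.3, 361.8, 68.3, 39.0, 78.0]
scene orange [155. 218.] 122 zt 67.0 [598.1, -443.6, 39.0, 33.6, 41.5]
scene orange [477. 259.] 471 zt 34.0 [366.7, 319.1, 98.7, 44.1, -0.7]
scene orange [513. 269.] 514 zt 33.6 [368.3, 401.7, 99.6, 44.4, 3.8]
scene orange [322. 284.] 537 zt 30.1 [600.3, 10.0, 96.1, 43.8, -14.4]
shift [0.2321 0.3101 0.0326] turn 0.279 | tcp [364.9 321.1 102.6] yaw -0.0 q6 2.22 t 36.55
```

Request:
{"op": "move_arm", "data": {"moves": [[0.012,0.016,0,0.03],[0.035,0.047,0,0.06],[0.063,0.083,0,0.09],[0.09,0.12,0,0.12],[0.118,0.157,0,0.15],[0.145,0.194,0,0.18],[0.172,0.23,0,0.21],[0.195,0.262,0,0.24],[0.215,0.288,0,0.265],[0.228,0.304,0.01,0.275],[0.232,0.31,0.025,0.275],[0.232,0.31,0.033,0.275]], "jaw": 0.075}}

```text
clock: 37.75
eef_pos: [595.5, 10.7, 66.1]
eef_rot: [3.141, 0.004, -0.276]
wrist_force: [-0.4, -0.4, -0.1]
finger_gap: 74.9
finger_force: 0.0
```

```bash
python3 near.py 598 11 18 40 598 11 -20 -16
```

```text
[ 289  182   66  127 7884] [598.1, 11.6, 94.8, 46.1, -16.1] 27.5
shift [ 0.0035 -0.0005  0.0854] turn 0.004 | tcp [594.9  11.4  65.4] yaw -0.275 q6 1.8 t 37.8
```

Request:
{"op": "move_arm", "data": {"moves": [[0.002,-0.0005,0.02,0],[0.003,-0.0005,0.04,0],[0.003,-0.0005,0.06,0],[0.003,-0.0005,0.075,0],[0.003,-0.0005,0.083,0],[0.003,-0.0005,0.086,0],[0.003,-0.0005,0.086,0],[0.003,-0.0005,0.086,0]]}}

```text
clock: 38.6
eef_pos: [600.2, 10.7, -16.2]
eef_rot: [-3.141, -0.001, -0.275]
wrist_force: [0.0, 0.1, 0.4]
finger_gap: 74.9
finger_force: 0.0
```

Request:
{"op": "move_arm", "data": {"moves": [[0,0,0,0],[0,0,0,0],[0,0,0,0],[0,0,0,0],[0,0,0,0],[0,0,-0.02,0],[0,0,-0.06,0],[0,0,-0.11,0],[0,0,-0.11,0]], "jaw": 0.0, "squeeze": 40}}

```text
clock: 39.5
eef_pos: [602.8, 10.5, 99.6]
eef_rot: [-3.139, -0.01, -0.275]
wrist_force: [0.8, -0.3, -1.3]
finger_gap: 45.7
finger_force: 40.0
```

```bash
python3 -c "
from h import *
print(manip.read_state()['finger_gap'])
to(456,300,90,1.54);to(457,362,90,1.54)"
```

```text
45.740090597686155
shift [-0.22   -0.2387  0.008 ] turn 1.326 | tcp [602.8  10.5  99.6] yaw -0.275 q6 1.8 t 39.5
shift [-0.2359 -0.2986  0.008 ] turn 1.326 | tcp [602.8  10.5  99.6] yaw -0.275 q6 1.8 t 39.5
```

Request:
{"op": "move_arm", "data": {"moves": [[-0.01,-0.013,0,-0.1],[-0.028,-0.036,0,-0.24],[-0.05,-0.064,0,-0.38],[-0.073,-0.093,0,-0.52],[-0.097,-0.123,0,-0.66],[-0.12,-0.152,0,-0.8],[-0.144,-0.182,0,-0.94],[-0.167,-0.211,0,-1.08],[-0.19,-0.24,0,-1.22],[-0.21,-0.265,0,-1.36],[-0.225,-0.285,0,-1.5],[-0.2359,-0.2986,0,-1.62]]}}

```text
clock: 40.7
eef_pos: [452.8, 363.5, 92.1]
eef_rot: [-3.141, 0.001, 1.352]
wrist_force: [0.3, -0.2, -2.1]
finger_gap: 45.8
finger_force: 40.0
```

```bash
python3 -c "
from h import *
print(manip.read_state()['finger_gap'])
to(456,363,-9,1.54)"
```

```text
45.76689635104487
shift [0.0003 0.0034 0.1011] turn -0.188 | tcp [452.8 363.5  92.1] yaw 1.352 q6 0.83 t 40.7
```

Request:
{"op": "move_arm", "data": {"moves": [[0,0,0.01,-0.1],[0,0,0.03,-0.188],[0,0,0.05,-0.188],[0,0,0.05,-0.188],[0,0,0.05,-0.188],[0,0,0.05,-0.188]]}}

```text
clock: 41.3
eef_pos: [454.3, 362.4, 43.9]
eef_rot: [3.141, -0.001, 1.532]
wrist_force: [-0.1, -0.2, -2.1]
finger_gap: 45.1
finger_force: 40.0
```

```bash
python3 -c "
from h import *
to(456,363,-9,1.54)"
```

```text
shift [0.0006 0.0016 0.0529] turn -0.008 | tcp [454.3 362.4  43.9] yaw 1.532 q6 0.65 t 41.3
```

Request:
{"op": "move_arm", "data": {"moves": [[0,0.0015,0.015,0],[0,0.0015,0.03,0],[0,0.0015,0.042,0],[0,0.0015,0.05,0],[0,0.0015,0.051,0],[0,0.0015,0.051,0]]}}

```text
clock: 41.9
eef_pos: [455.4, 362.0, -8.2]
eef_rot: [-3.141, 0.0, 1.533]
wrist_force: [-0.2, -0.8, -1.1]
finger_gap: 45.5
finger_force: 40.0
```

Request:
{"op": "move_arm", "data": {"moves": [[0,0,0,0],[0,0,0,0],[0,0,0,0],[0,0,-0.01,0],[0,0,-0.04,0],[0,0,-0.08,0],[0,0,-0.13,0],[0,0,-0.18,0],[0,0,-0.18,0]], "jaw": 0.054}}

```text
clock: 42.8
eef_pos: [457.5, 363.6, 180.2]
eef_rot: [3.132, -0.007, 1.533]
wrist_force: [0.5, 0.3, -1.7]
finger_gap: 53.9
finger_force: 0.0
```

```bash
python3 look.py side | grep -v tall; python3 look.py scene | grep -v tall; python3 - <<'E'
from h import *
to(350,0,200,0)
c=cam('scene');P=cloud(c);V=cv2.cvtColor(c['frame'],cv2.COLOR_BGR2HSV)
cv2.imwrite('pics/s9.png',c['frame'])
n=np.array([-.125,.992]);h=np.array([545,-575.])
Q=P[(c['z_map']>0)];r=(Q[:,:2]-h)@n;t=(Q[:,:2]-h)@[.992,.125]
m=(abs(t)<125)&(r>-20)&(r<140)&(Q[:,2]>80)&(Q[:,2]<285);r,z=r[m],Q[m][:,2]
k=np.polyfit(z,r,1);print('lid pts',m.sum(),'angle',np.degrees(np.arctan2(1,k[0])), (np.polyval(k,z)-r).std())
m=(P[...,2]>16)&(P[...,2]<30)&(abs(V[...,0].astype(int)-25)<8)&(V[...,1]>100)&(abs(P[...,0]-565)<90)&(abs(P[...,1]+190)<90)
Q=P[m];ax=np.array([.715,-.699]);q=(Q[:,:2]-[633,-255.5])@ax;l=(Q[:,:2]-[633,-255.5])@[.699,.715];print('handle dock-x range',np.percentile(q,[1,99]),'lat',np.percentile(l,[2,50,98]),rect(Q))
E
```

```text
side orange [213. 347.] 509 zt 34.5 [451.5, 360.9, 92.6, 43.7, 86.7]
side orange [247. 364.] 424 zt 35.1 [360.6, 321.7, 91.7, 43.1, -0.3]
side orange [216. 385.] 484 zt 35.6 [359.0, 405.1, 96.6, 44.5, 2.9]
side white [255. 264.] 246 zt 36.9 [585.8, 125.9, 74.7, 30.7, -1.0]
side white [232. 278.] 271 zt 36.9 [587.9, 203.8, 75.2, 31.0, 0.1]
side white [160. 287.] 530 zt 85.1 [660.9, 365.5, 78.9, 60.0, -6.6]
scene orange [155. 218.] 125 zt 67.1 [597.9, -444.0, 42.5, 33.5, 18.5]
scene orange [492. 271.] 1478 zt 33.8 [400.9, 361.8, 166.1, 129.5, 0.1]
scene white [371. 289.] 241 zt 36.2 [583.1, 124.0, 57.0, 30.3, -1.1]
scene white [403. 301.] 257 zt 36.1 [585.4, 201.2, 58.1, 30.4, -0.0]
scene white [474. 358.] 167 zt 86.7 [714.2, 374.4, 57.8, 17.2, -43.2]
scene yellow [428. 238.] 346 zt 23.6 [335.8, 190.1, 77.6, 75.8, -32.9]
scene yellow [247. 253.] 273 zt 24.0 [578.0, -199.6, 79.1, 26.3, -39.4]
shift [-0.3659 -0.0917 -0.0273] turn 1.533 | tcp [455.6 362.2 173.5] yaw 1.533 q6 0.65 t 42.9
lid pts 2067 angle 61.2393409692239 4.60225133733988
handle dock-x range [-137.63370872  -44.73507129] lat [-9.73647057  2.97426077 12.58430519] [568.2, -191.2, 95.5, 25.7, -44.6]
```

View pics/s9.png

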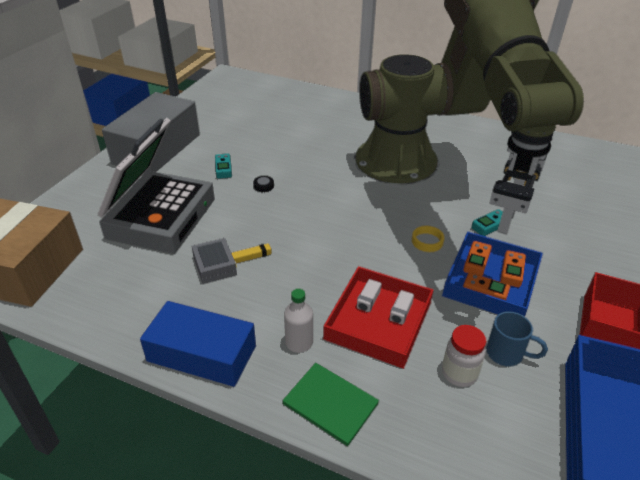

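The final picture shows three detectors in the blue bin at (492,271) and two cartridges in the red bin at (385,295). The screen stands at about 61° and the scraper's shoulder is within 3 mm of the dock face. The bottle, jar, mug, tape and puck are where they started. I'm handing the job in.

```bash
python3 -c "
from cell import manip
print(manip.sign_off())"
```

```text
the job is handed in; nothing more can be done
None
```

I handed the job in at about 43 s on the robot clock, with no score returned: all 3 orange detectors are in the blue bin, both white cartridges in the red bin, the screen stands at about 61°, and the scraper is in its dock with its shoulder about 3 mm from the face by my last measurement (12 mm allowed).

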